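# Lock a drawbar pin with an R-clip

### The arm

A 6-joint arm with a two-finger parallel gripper is mounted at the origin on a cart in front of the work surface, level with it; the furniture and walls round the work are solid. World frame = base frame: x ahead of the robot, y to its left, z up, the work surface at z = 0. Lengths are in m, angles in rad, forces in N, time in s.
With the tool pointing down it reaches from about 0.35 to 0.875 m from the base axis. Payload 4.2 kg.
Tool frame: the origin (TCP) lies where the fingers leave the gripper's body, on its centre line; the fingertips stand 73 mm ahead of it and the grasp point (between the pads) lies 54 mm ahead of it; y points along the fingers, z is the direction in which the jaws open and shut, and the axes are right-handed (so a half turn about y gives the same grasp; the last joint's range is limited). The gripper opens to 85 mm and grips with 20 to 120 N. Pads are 22 mm wide; open, the fingers measure 114 mm over their backs; the gripper's body (76 mm by 85 mm) begins 54 mm behind the grasp point. The pads swing forward as they close: fully open they stand 13 mm farther back than shut.
Start: joints at [1.58, 0.385, 0.008, 0, -1.194, -0.259], TCP at [0.154, 0.606, 0.304] pointing down, gripper open.
Joint ranges: [-3.14, 3.14], [-1.21, 2.06], [-1.07, 1.41], [-3.16, 2.05], [-2.99, -0.16], [-3.1, 3.1]. Speed limits (rad/s): [2.79, 2.79, 3.14, 3.14, 3.14, 3.14].

### API

Orientations are given as a unit quaternion [x, y, z, w].
In Python, from workcell import * gives the robot as it stands. The module is installed in compiled form; this text tells all that it offers.
- The arm moves only by the tool send_rows, never from a script. Its argument "steps" is a list that holds one entry, the list of rows, each a list of 4 numbers: the shift along the world's x, y, z in cm, then the turn about the world's z in rad. In form: [[[tx, ty, tz, roll], ...]]. A call has 1 to 20 rows; each row is the pose to reach, as a shift and turn from the pose commanded when the call began; what a row does not reach only later rows make up. A row lasts 1/12 s, in which the tool goes at most 41.7 mm and 7.16 degrees, less where a joint would pass 70% of its speed; a pose out of reach is approached as far as the arm can. A call with a gripper value outside its range is refused whole. "fingers" is the finger opening in cm, from 0 to 8.54, set as the call begins (left out, the last holds). The fingers move at their own pace and stop on an object; the grip force is fixed at half the most. Time passes only in rows, so rows that repeat a pose let the fingers close. It gives the time, the measured TCP pose, the force and the opening at its end, in the units of the state.
- state(): the state, without advancing time (a new reading comes with each control period).
- read_camera(name): name is "scene" or "top" or "wrist"; returns (picture, depth): 400x640x3 uint8, red, green, blue; 400x640 float32, m along the optical axis (not along the pixel's ray), 0 where there is no reading.
- camera_model(name): a dict with "camera_matrix" (3x3 intrinsics, pixels), "dist_coeffs" ([k1, k2, p1, p2, k3] as OpenCV has them; the pictures are not rectified), "position" and "orientation" of the camera in the world. Camera axes: x right, y up, looking along -z (the intrinsics and any distortion apply to the point x, -y, -z); pixel columns grow to the right and rows downward; lengths in m; the calibration is good to about 2 mm. A picture is of the moment at which its call begins: read the wrist's pose just before it. camera_model takes no time and is no camera call; for the wrist camera it gives the pose at the moment of the call.
- job_done(): hands the job in, once; it reports no verdict.
The state is a dict: "clock": time; "joint_positions": joint angles; "qd": joint speeds; "joint_efforts": joint torques, N m; "tool_pos": TCP position; "orientation": TCP orientation; "force": force on the tool from outside, world axes, zero at the start; "torque": the same for the moment, N m; "width": finger opening in m.
Only numpy, scipy, OpenCV 4.12 (cv2) and the standard library are available. Lean on these libraries where they do the work, as an engineer would, in place of code of your own. Each camera call takes 0.05 s, during which the arm holds its last target.

### The job

Push the drawbar pin fully home into its clevis. Then take the larger of the two R-clips from the wooden block, put its straight leg down through the cross-hole in the end of the pin and push the clip home until its bow springs over and closes under the pin, feeling for the hole and never forcing it (no more than about 35 N between clip and pin or clevis). Leave the smaller clip standing in the block.

Things in the scene. Friction and masses are not known exactly. Their poses are not given: they have to be found in the camera images.
- clevis: Bolted-down steel clevis: base 180 x 110 x 10 mm, two lugs 48 mm wide (outer faces 35 mm either side of the origin along y, tops 114 mm up), a drawbar eye between, its bar along +x. Origin: bench top, midway between lugs; z up, y along the pin. Round steel pin 28 mm thick, axis 90 mm up; disc head (48 mm wide, 11 mm thick) on the +y side, free end with the cross-hole on the -y side.
- pin (a joint): How far the pin is drawn out along the clevis's +y, m: 0 = home, starts at 0.030 to 0.042. Slides stiffly (about 8 N) when its head is pushed along -y, stays where left, never turns. Home, its head rests on jammed spacer washers of unmeasured thickness (2 to 22 mm); the head's outer face is then 46 mm plus that thickness from the clevis origin along +y.
- hole_nominal (a point): Drawing position of the 10 mm upright cross-hole: on the pin's axis, 66 mm from the clevis origin along -y; axes as the clevis. NOT measured: with the pin home the real hole lies 2 to 22 mm (the spacers' thickness) from here towards the lug, along +y, to be found by sight or feel; across the pin (x) it is true. The pin's top is 14 mm above this point; its free end is 28 mm beyond the hole.
- clip_loop (a point): Centre of the eye atop the larger R-clip (8 mm steel wire, 144 mm tall; flat-sided eye 36 mm across, 8 mm thick along y): grip it here, fingers closing along y. z up along the straight leg, x from leg to bow, y square to the clip's flat. It stands leg down, upright within 3 degrees, in a block hole 33 mm deep. This point is 6 mm along x and 126 mm up from the leg's tip.
- clip_tip (a point): Lower end of the larger clip's straight leg (8 mm thick, tapering to 6 mm in the last 2.5 mm; axes as the clip). To enter, the leg is upright over the cross-hole with the clip's y along the pin; the bow may be on either side. The bow first touches the pin when the tip is about 40 mm below the pin's axis.
- clip_seat (a point): Point on the larger clip's straight leg, 70 mm above its tip, that lies on the pin's axis when the clip is home (axes as the clip); 2 or 3 mm farther down the root of the bow stops on the pin.
- bow (a joint): Opening of the larger clip's springy bow about its root, rad: 0 = closed (at rest, and again when home), about 0.18 as it rides over the thick of the pin. Spreading it takes about 5 N downwards; past the thick of the pin it pulls itself home.
- block: Fixed hardwood block 150 x 60 x 42 mm with two upright holes 33 mm deep, 40 mm either side of its centre along its long x axis; either clip may stand in either. Origin: centre of the underside.
- small_clip_loop (a point): Centre of the eye of the smaller R-clip (7 mm wire, about 120 mm tall), which stands in the block's other hole and stays there.

How it is judged:
By the outcome, as a careful person would: the job done as asked, in the order asked, and still so for the second after the job is handed in, with the robot touching nothing.
It also fails if it takes over 64 s, if anything falls off the work surface, if the arm or the gripper's body presses on something with over 40 N, if the wrist force passes 120 N, or if a joint passes its speed limit or range.

## Working session

There is one attempt and no reset: what is moved stays moved. The work goes in short steps, Python scripts to look and compute and a tool call to move; the robot and the scene stay as the last step left them, time stands still between calls to the robot, and variables do not carry over. Pictures are saved under pics/ and viewed, and the job is handed in when it is done.

Besides the shell and the picture viewer there is one more tool, called as name(argument=value, ...), one argument or row to a line, values as JSON. send_rows: Moves the arm, as the interface text tells. Its arguments: {"type":"object","properties":{"steps":{"type":"array"},"fingers":{"type":"number"}},"required":["steps"]}

```bash
mkdir -p pics
cat > h.py <<'E'
from workcell import *
import numpy as np, cv2
from scipy.spatial.transform import Rotation as R
def snap(name,fn):
    m=camera_model(name); p,d=read_camera(name)
    cv2.imwrite('pics/'+fn+'.png',p[:,:,::-1]); np.savez('pics/'+fn+'.npz',p=p,d=d,K=m['camera_matrix'],D=m['dist_coeffs'],t=m['position'],q=m['orientation'])
def load(fn): return np.load('pics/'+fn+'.npz')
def ray(z,uv):
    n=cv2.undistortPoints(np.array(uv,float).reshape(-1,1,2),z['K'],z['D']).reshape(-1,2)
    c=np.c_[n[:,0],-n[:,1],-np.ones(len(n))]
    return z['t'],R.from_quat(z['q']).apply(c)
def plane(z,uv,h):
    t,r=ray(z,uv); return t+r*((h-t[2])/r[:,2])[:,None]
def dep(z,uv):
    t,r=ray(z,uv); uv=np.array(uv).reshape(-1,2)
    return t+r*np.array([z['d'][int(v),int(u)] for u,v in uv])[:,None]
def proj(z,P):
    c=R.from_quat(z['q']).inv().apply(np.atleast_2d(P)-z['t']); c=c*[1,-1,-1]
    return cv2.projectPoints(c,np.zeros(3),np.zeros(3),z['K'],z['D'])[0].reshape(-1,2)
def cloud(z):
    v,u=np.mgrid[0:400,0:640]; uv=np.c_[u.ravel(),v.ravel()]
    t,r=ray(z,uv); return (t+r*z['d'].reshape(-1,1)).reshape(400,640,3)
E
python3 - <<'E'
from h import *
s=state()
for k,v in s.items(): print(k,np.round(v,4))
for n in ['scene','top','wrist']:
    snap(n,n+'0'); m=camera_model(n); print(n,np.round(m['camera_matrix'],1).tolist(),np.round(m['dist_coeffs'],3),np.round(m['position'],3),np.round(m['orientation'],3))
E
```

```text
clock 0.0
joint_positions [ 1.5796e+00  3.8550e-01  6.6000e-03 -5.0000e-04 -1.1940e+00 -2.5860e-01]
qd [ 0.0008 -0.0015 -0.0008  0.0006 -0.001   0.    ]
joint_efforts [ 4.00000e-04 -3.92285e+01  1.88399e+01  4.18600e+00 -4.50000e-03
  0.00000e+00]
tool_pos [0.1544 0.6052 0.3028]
orientation [-0.0881 -0.7008  0.7023  0.0882]
force [ 0.051  -1.3307 -0.7837]
torque [ 0.0768 -0.0708  0.0023]
width 0.0854
scene [[500.3, 0.0, 318.6], [0.0, 500.3, 194.3], [0.0, 0.0, 1.0]] [-0.127  0.     0.     0.     0.   ] [ 0.194 -0.515  0.729] [ 0.354 -0.112 -0.28   0.885]
top [[428.4, 0.0, 326.5], [0.0, 428.4, 200.4], [0.0, 0.0, 1.0]] [-0.105  0.     0.     0.     0.   ] [ 0.383 -0.039  1.017] [ 0.056 -0.062 -0.695  0.714]
wrist [[343.8, 0.0, 322.0], [0.0, 343.8, 198.4], [0.0, 0.0, 1.0]] [-0.047  0.     0.     0.     0.   ] [0.226 0.587 0.372] [ 0.091 -0.115  0.781 -0.606]
```

View pics/scene0.png

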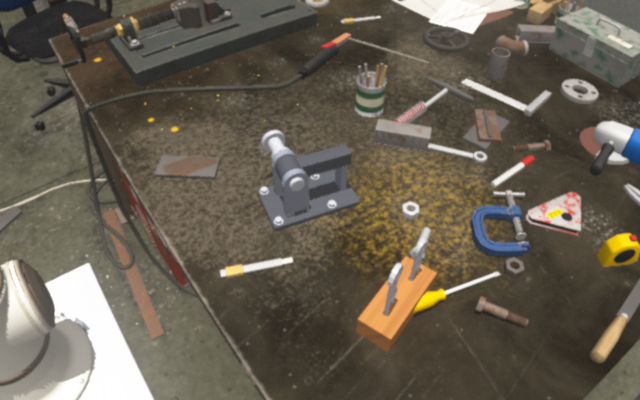

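View pics/top0.png

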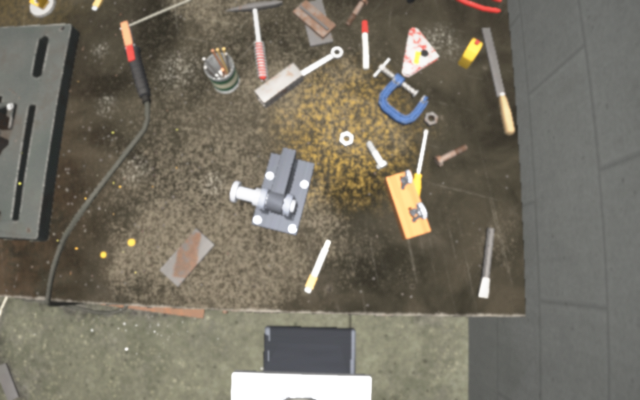

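View pics/wrist0.png

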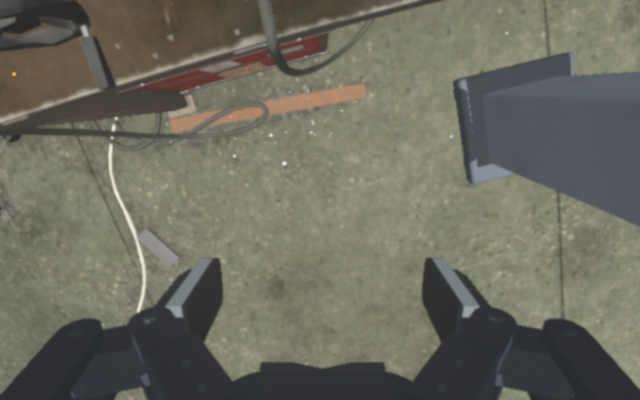

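The scene view shows the clevis at about (300,180) with the pin head at (272,143), and the block at about (398,305) with two grey clips. In the top view the clevis is near (283,190), the head at (236,193) and the block at (408,205). I'll measure with depth and zoom in.

Run:
```python
from h import *
z=load('top0'); s=load('scene0')
a=z['p'][130:260,215:445,::-1]; cv2.imwrite('pics/t_crop.png',cv2.resize(a,None,fx=3.4,fy=3.4,interpolation=cv2.INTER_CUBIC))
a=s['p'][110:240,240:380,::-1]; cv2.imwrite('pics/s_crop1.png',cv2.resize(a,None,fx=4,fy=4,interpolation=cv2.INTER_CUBIC))
a=s['p'][215:355,340:480,::-1]; cv2.imwrite('pics/s_crop2.png',cv2.resize(a,None,fx=4,fy=4,interpolation=cv2.INTER_CUBIC))
for n,zz in (('top',z),('scene',s)):
    C=cloud(zz); ok=zz['d']>0
    # block by orange
    hsv=cv2.cvtColor(zz['p'],cv2.COLOR_RGB2HSV)
    m=(hsv[...,0]>3)&(hsv[...,0]<18)&(hsv[...,1]>130)&ok&(abs(C[...,2]-.042)<.006)&(abs(C[...,0]-.4)<.2)&(C[...,1]<-.1)
    P=C[m][:,:2].astype(np.float32); print(n,'block top',len(P),cv2.minAreaRect(P), np.median(C[m][:,2]))
    m=ok&(C[...,2]>.05)&(C[...,2]<.3)&(C[...,0]>.2)&(C[...,0]<.6)&(C[...,1]>-.4)&(C[...,1]<.25)
    nn,l,st,ce=cv2.connectedComponentsWithStats(m.astype(np.uint8))
    for i in range(1,nn):
        if st[i,4]>15: q=C[l==i]; print(st[i],np.round(q.min(0),3),np.round(q.max(0),3),np.round(np.median(q,0),3))
```

```text
top block top 32 ((0.5408300757408142, -0.23591755330562592), (0.1378093808889389, 0.060124728828668594), 18.57233428955078) 0.039117860257949666
[ 231  171   65   47 1550] [0.504 0.023 0.05 ] [0.6   0.163 0.119] [0.543 0.07  0.106]
[401 172  11  16 106] [ 0.579 -0.226  0.052] [ 0.6   -0.215  0.133] [ 0.59  -0.219  0.108]
[410 202  16  20 179] [ 0.499 -0.251  0.052] [ 0.534 -0.235  0.155] [ 0.517 -0.242  0.126]
scene block top 2185 ((0.5414039492607117, -0.23688875138759613), (0.14000824093818665, 0.06045728921890259), 18.358243942260742) 0.04035478722055785
[ 261  130   67   71 2275] [0.504 0.02  0.05 ] [0.6   0.165 0.114] [0.539 0.054 0.1  ]
[410 239  16  38 253] [ 0.579 -0.226  0.051] [ 0.6   -0.215  0.131] [ 0.587 -0.222  0.098]
[385 262  19  50 402] [ 0.501 -0.255  0.05 ] [ 0.536 -0.237  0.153] [ 0.511 -0.247  0.125]
```

```bash
ls pics
```

```text
s_crop1.png
s_crop2.png
scene0.npz
scene0.png
t_crop.png
top0.npz
top0.png
wrist0.npz
wrist0.png
```

View pics/t_crop.png

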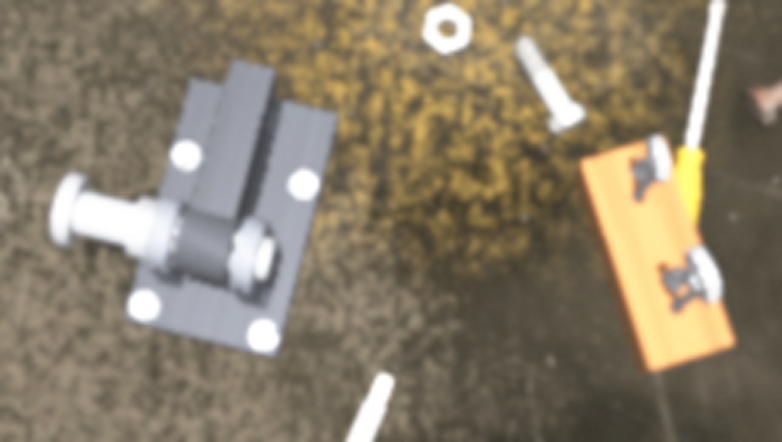

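View pics/s_crop1.png

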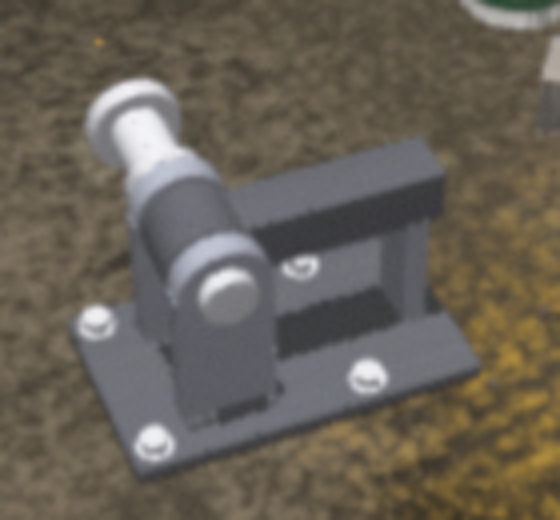

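View pics/s_crop2.png

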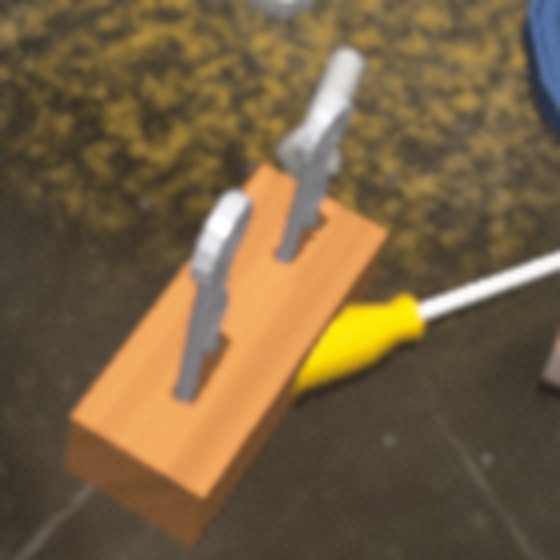

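Run:
```python
from h import *
for n in ('top0','scene0'):
    z=load(n); C=cloud(z); ok=z['d']>0
    reg=ok&(C[...,0]>.4)&(C[...,0]<.72)&(C[...,1]>-.06)&(C[...,1]<.2)
    def med(h,t,lo=None):
        m=reg&(abs(C[...,2]-h)<t); return C[m]
    hsv=cv2.cvtColor(z['p'],cv2.COLOR_RGB2HSV)
    b=med(.010,.0035); 
    m=(reg&(C[...,2]>.006)).astype(np.uint8)
    nn,l,st,ce=cv2.connectedComponentsWithStats(m); i=1+np.argmax(st[1:,4])
    q=C[l==i]; r=cv2.minAreaRect(q[:,:2].astype(np.float32)[q[:,2]<.02]); print(n,r, np.round(cv2.boxPoints(r),4).tolist())
    # pin: region +y of lug
    q=C[reg&(C[...,1]>.06)&(C[...,2]>.06)]
    print('pin side',len(q),q.min(0),q.max(0))
    for y in np.arange(-.02,.17,.01):
        q=C[reg&(abs(C[...,1]-y)<.005)&(C[...,2]>.07)&(C[...,0]<.59)]
        if len(q): print(round(y,3),len(q),np.round(q.min(0),3)[[0,2]],np.round(q.max(0),3)[[0,2]],'x of top',np.round(q[q[:,2]>q[:,2].max()-.004][:,0].mean(),3))
    for nm,xr,yr in (('big',(.49,.545),(-.27,-.225)),('small',(.57,.61),(-.24,-.2))):
        q=C[ok&(C[...,2]>.052)&(C[...,2]<.2)&(C[...,0]>xr[0])&(C[...,0]<xr[1])&(C[...,1]>yr[0])&(C[...,1]<yr[1])]
        for lo in np.arange(.05,.16,.012):
            w=q[(q[:,2]>=lo)&(q[:,2]<lo+.012)]
            if len(w)>3:
                c=w.mean(0); ev,V=np.linalg.eigh(np.cov(w[:,:2].T)); d=V[:,1]*np.sign(V[0,1]); a=w[:,:2]@d; o=w[:,:2]@V[:,0]
                print(nm,round(lo,3),len(w),np.round(c,4),'dir',np.round(np.degrees(np.arctan2(d[1],d[0])),1),'ext',np.round(np.ptp(a),4),np.round(np.ptp(o),4))
```

```text
top0 ((0.5686031579971313, 0.05869056284427643), (0.11071177572011948, 0.18052928149700165), 77.68824768066406) [[0.46860000491142273, 0.023900000378489494], [0.6449999809265137, -0.014600000344216824], [0.6686000227928162, 0.09350000321865082], [0.49219998717308044, 0.13199999928474426]]
pin side 991 [0.51074754 0.0600097  0.06299671] [0.632455   0.1632238  0.11927075]
0.02 10 [0.525 0.082] [0.538 0.107] x of top 0.526
0.03 88 [0.513 0.074] [0.55  0.117] x of top 0.529
0.04 139 [0.504 0.073] [0.59  0.117] x of top 0.529
0.05 189 [0.506 0.078] [0.59  0.117] x of top 0.531
0.06 169 [0.51  0.085] [0.589 0.116] x of top 0.532
0.07 151 [0.512 0.09 ] [0.59  0.119] x of top 0.534
0.08 99 [0.513 0.084] [0.562 0.116] x of top 0.537
0.09 100 [0.516 0.078] [0.562 0.117] x of top 0.54
0.1 98 [0.517 0.074] [0.563 0.116] x of top 0.538
0.11 72 [0.52  0.093] [0.562 0.113] x of top 0.543
0.12 58 [0.525 0.09 ] [0.56  0.108] x of top 0.543
0.13 61 [0.534 0.09 ] [0.562 0.106] x of top 0.547
0.14 58 [0.536 0.09 ] [0.564 0.107] x of top 0.55
0.15 102 [0.538 0.077] [0.576 0.116] x of top 0.557
0.16 61 [0
[... 2594 characters left out ...]
83  0.1151] dir 9.7 ext 0.0195 0.0072
big 0.122 59 [ 0.518  -0.2468  0.1275] dir 18.7 ext 0.0352 0.0072
big 0.134 67 [ 0.5108 -0.2485  0.1411] dir 16.6 ext 0.0354 0.0095
big 0.146 91 [ 0.5165 -0.2452  0.1498] dir 21.1 ext 0.0257 0.0084
small 0.05 30 [ 0.5888 -0.2221  0.0572] dir 4.8 ext 0.0177 0.0076
small 0.062 40 [ 0.5921 -0.2212  0.0671] dir 8.0 ext 0.02 0.0073
small 0.074 32 [ 0.5897 -0.2221  0.0802] dir 2.3 ext 0.0173 0.0059
small 0.086 31 [ 0.589  -0.2219  0.092 ] dir -4.2 ext 0.0126 0.0055
small 0.098 41 [ 0.5932 -0.2219  0.1056] dir 8.7 ext 0.0228 0.0062
small 0.11 43 [ 0.5897 -0.2222  0.1158] dir 9.8 ext 0.0294 0.0057
small 0.122 71 [ 0.5925 -0.2205  0.1269] dir 9.9 ext 0.025 0.0081
```

Run:
```python
from h import *
s=state(); M=R.from_quat(s['orientation']).as_matrix(); print(np.round(M,3))
y=M[:,2]; print('jaw yaw',np.degrees(np.arctan2(y[1],y[0])))
cy=np.radians(-12.55); ex=np.array([np.cos(cy),np.sin(cy)]); ey=np.array([-ex[1],ex[0]])
for n in ('top0','scene0'):
    z=load(n); C=cloud(z); ok=z['d']>0
    m=ok&(C[...,0]>.4)&(C[...,0]<.72)&(C[...,1]>-.06)&(C[...,1]<.2)&(C[...,2]>.06)
    q=C[m]; a=q[:,:2]@ex; b=q[:,:2]@ey
    k=(a<.535)
    for lo in np.arange(.13,.29,.004):
        w=k&(abs(b-lo)<.002)
        if w.sum()>2: 
            t=q[w][:,2]; aa=a[w]; tp=t>t.max()-.003
            print(n,round(lo,3),'rel',round(lo-.178,3),w.sum(),'ztop',np.round(t.max(),3),'a',np.round([aa.min(),aa.max(),aa[tp].mean()],3))
```

```text
[[-0.969 -0.    -0.247]
 [ 0.247 -0.002 -0.969]
 [-0.    -1.     0.002]]
jaw yaw -104.31706337894975
top0 0.138 rel -0.04 20 ztop 0.107 a [0.495 0.52  0.506]
top0 0.142 rel -0.036 23 ztop 0.105 a [0.494 0.519 0.507]
top0 0.146 rel -0.032 61 ztop 0.116 a [0.484 0.531 0.506]
top0 0.15 rel -0.028 42 ztop 0.117 a [0.483 0.528 0.509]
top0 0.154 rel -0.024 45 ztop 0.116 a [0.483 0.53  0.509]
top0 0.158 rel -0.02 37 ztop 0.117 a [0.483 0.528 0.506]
top0 0.162 rel -0.016 39 ztop 0.117 a [0.485 0.529 0.511]
top0 0.166 rel -0.012 46 ztop 0.116 a [0.485 0.534 0.509]
top0 0.17 rel -0.008 43 ztop 0.115 a [0.485 0.533 0.506]
top0 0.174 rel -0.004 45 ztop 0.116 a [0.485 0.535 0.506]
top0 0.178 rel 0.0 43 ztop 0.116 a [0.485 0.534 0.508]
top0 0.182 rel 0.004 43 ztop 0.116 a [0.485 0.535 0.509]
top0 0.186 rel 0.008 45 ztop 0.119 a [0.484 0.534 0.504]
top0 0.19 rel 0.012 45 ztop 0.116 a [0.485 0.534 0.506]
top0 0.194 rel 0.016 41 ztop 0.114 a [0.485 0.534 0.507]
top0 0.198 rel 0.02 29 ztop 0.115 a [0.485 0.527 0.508]
top0 0.202 rel 0.024 54 ztop 0.116 a [0.483 0.531 0.506]
top0 0.206 rel 0.028 44 ztop
[... 2517 characters left out ...]
cene0 0.234 rel 0.056 3 ztop 0.103 a [0.5   0.508 0.507]
scene0 0.238 rel 0.06 22 ztop 0.104 a [0.495 0.518 0.508]
scene0 0.242 rel 0.064 19 ztop 0.104 a [0.494 0.516 0.506]
scene0 0.246 rel 0.068 22 ztop 0.103 a [0.495 0.52  0.508]
scene0 0.25 rel 0.072 16 ztop 0.102 a [0.494 0.52  0.505]
scene0 0.254 rel 0.076 23 ztop 0.103 a [0.494 0.518 0.508]
scene0 0.258 rel 0.08 19 ztop 0.103 a [0.494 0.52  0.506]
scene0 0.262 rel 0.084 22 ztop 0.103 a [0.494 0.517 0.508]
scene0 0.266 rel 0.088 120 ztop 0.111 a [0.484 0.529 0.507]
scene0 0.27 rel 0.092 87 ztop 0.113 a [0.484 0.53  0.508]
scene0 0.274 rel 0.096 33 ztop 0.113 a [0.484 0.524 0.507]
scene0 0.278 rel 0.1 13 ztop 0.111 a [0.485 0.527 0.506]
```

Clevis: yaw −12.5°, pin axis a≈0.507, lug centre b≈0.180. The head face is at b≈0.279, and the spacers end about 16 mm off the lug. Next: closed fingers go out beyond the head.

send_rows(
  steps=[
    [[4,-4,0,0.01],[8,-8,0,0.02],[11,-10,0,0.03],[14,-13,0,0.03],[17,-16,0,0.03],[20,-19,0,0.03],[23,-22,0,0.03],[26,-25,0,0.03],[29,-28,0,0.03],[32,-30.5,0,0.03],[35,-33,0,0.03],[38,-36,0,0.03],[41.2,-39.2,0,0.03],[41.2,-39.2,-4,0.03],[41.2,-39.2,-8,0.03],[41.2,-39.2,-12,0.03],[41.2,-39.2,-15.3,0.03],[41.2,-39.2,-15.3,0.03],[41.2,-39.2,-15.3,0.03]],
  ],
  fingers=0,
)

```text
clock: 1.73
tool_pos: [0.566, 0.213, 0.1494]
orientation: [-0.076, -0.702, 0.704, 0.079]
force: [0.3, -0.5, -0.1]
width: 0.0001
```

Run:
```python
from h import *
s=state(); print({k:np.round(s[k],4) for k in ('clock','tool_pos','force','width')}); M=R.from_quat(s['orientation']).as_matrix(); print(np.degrees(np.arctan2(*M[1::-1,2])))
snap('scene','scene1')
a=load('scene1')['p'][40:240,180:440,::-1]; cv2.imwrite('pics/s1c.png',cv2.resize(a,None,fx=3,fy=3,interpolation=cv2.INTER_CUBIC))
```

```text
{'clock': np.float64(1.7333), 'tool_pos': array([0.566 , 0.213 , 0.1494]), 'force': array([ 0.3344, -0.474 , -0.1344]), 'width': np.float64(0.0001)}
-102.57935286957486
```

View pics/s1c.png

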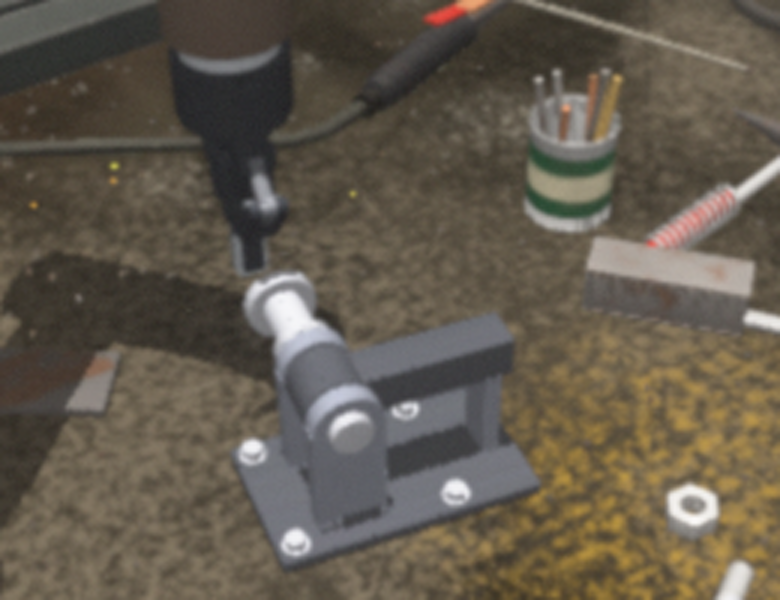

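The fingertips stand just behind the pin head at (250,270) in the crop, in line with it. I'll push along −y of the clevis.

send_rows(
  steps=[
    [[-0.33,-1.46,0,0],[-0.65,-2.93,0,0],[-0.76,-3.42,0,0],[-0.87,-3.9,0,0],[-0.93,-4.2,0,0],[-1.0,-4.49,0,0],[-1.06,-4.78,0,0],[-1.13,-5.08,0,0],[-1.19,-5.37,0,0],[-1.26,-5.66,0,0],[-1.3,-5.86,0,0],[-1.3,-5.86,0,0]],
  ],
)

```text
clock: 2.78
tool_pos: [0.5544, 0.1572, 0.153]
orientation: [0.079, 0.705, -0.701, -0.076]
force: [-2.3, 7.8, 3.0]
width: -0.0001
```

Run:
```python
from h import *
s=state(); print({k:np.round(s[k],4) for k in ('clock','tool_pos','force','torque')})
```

```text
{'clock': np.float64(2.7833), 'tool_pos': array([0.5544, 0.1572, 0.153 ]), 'force': array([-2.3073,  7.7877,  2.9991]), 'torque': array([2.0579, 0.7168, 0.0154])}
```

send_rows(
  steps=[
    [[-0.07,-0.29,0,0],[-0.13,-0.59,0,0],[-0.17,-0.78,0,0],[-0.22,-0.98,0,0],[-0.26,-1.17,0,0],[-0.26,-1.17,0,0]],
  ],
)

```text
clock: 3.28
tool_pos: [0.5519, 0.1456, 0.153]
orientation: [0.079, 0.705, -0.701, -0.076]
force: [-1.8, 8.6, 3.2]
width: -0.0002
```

send_rows(
  steps=[
    [[-0.04,-0.2,0,0],[-0.09,-0.39,0,0],[-0.09,-0.39,0,0]],
  ],
)

```text
clock: 3.53
tool_pos: [0.551, 0.1417, 0.153]
orientation: [0.079, 0.705, -0.701, -0.076]
force: [-3.5, 7.8, 3.9]
width: -0.0003
```

send_rows(
  steps=[
    [[-0.04,-0.2,0,0],[-0.07,-0.3,0,0],[-0.07,-0.3,0,0]],
  ],
)

```text
clock: 3.78
tool_pos: [0.5503, 0.1387, 0.153]
orientation: [0.079, 0.705, -0.701, -0.076]
force: [-2.5, 8.4, 4.1]
width: 0.0001
```

send_rows(
  steps=[
    [[-0.04,-0.2,0,0],[-0.07,-0.3,0,0],[-0.07,-0.3,0,0]],
  ],
)

```text
clock: 4.03
tool_pos: [0.5498, 0.1364, 0.1531]
orientation: [0.079, 0.705, -0.7, -0.075]
force: [-2.8, 10.5, 3.2]
width: -0.0001
```

send_rows(
  steps=[
    [[-0.04,-0.2,0,0],[-0.07,-0.3,0,0],[-0.07,-0.3,0,0]],
  ],
)

```text
clock: 4.28
tool_pos: [0.5498, 0.1358, 0.1532]
orientation: [0.08, 0.707, -0.699, -0.074]
force: [-4.2, 19.3, 2.2]
width: 0.0002
```

The force climbed to 19 N while the motion stalled, so the pin is on its stop. One small press to confirm, then I'll back off and rise so the wrist camera can see the hole.

send_rows(
  steps=[
    [[-0.04,-0.2,0,0],[-0.04,-0.2,0,0]],
  ],
)

```text
clock: 4.45
tool_pos: [0.5497, 0.1354, 0.1533]
orientation: [0.081, 0.708, -0.698, -0.074]
force: [-4.6, 25.8, 1.5]
width: -0.0001
```

send_rows(
  steps=[
    [[0.3,1.5,0,0],[0.6,3,0,0],[0.6,3,4,0],[0.6,3,8,0],[-1,-0.5,11,0],[-3,-4,11,0],[-5.5,-8,11,0],[-8,-12,11,0],[-10.5,-16,11,0],[-11.2,-17.5,11,0],[-11.2,-17.5,11,0],[-11.2,-17.5,11,0]],
  ],
  fingers=8.5,
)

```text
clock: 5.45
tool_pos: [0.4346, -0.0482, 0.2615]
orientation: [-0.079, -0.703, 0.703, 0.078]
force: [-0.7, 0.3, 0.4]
width: 0.0851
```

Run:
```python
from h import *
s=state(); print({k:np.round(s[k],4) for k in ('clock','tool_pos','force')})
snap('wrist','w2');snap('top','top2');snap('scene','scene2')
a=load('scene2')['p'][80:260,200:440,::-1]; cv2.imwrite('pics/s2c.png',cv2.resize(a,None,fx=3.2,fy=3.2,interpolation=cv2.INTER_CUBIC))
```

```text
{'clock': np.float64(5.45), 'tool_pos': array([ 0.4346, -0.0482,  0.2615]), 'force': array([-0.709 ,  0.3305,  0.3656])}
```

View pics/w2.png

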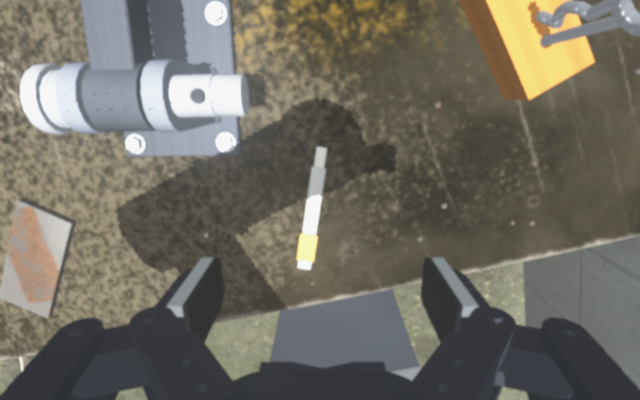

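View pics/s2c.png

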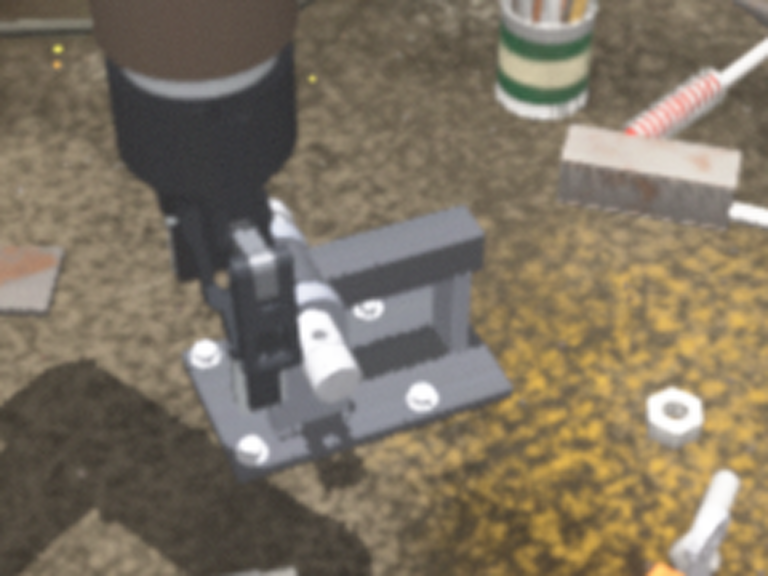

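The wrist view shows the pin home: the head at (42,97) is against the washers and the cross-hole is at (198,97). In the scene crop the hole is at (320,335). I'll locate it from all three views.

Run:
```python
from h import *
cy=np.radians(-12.55); ex=np.array([np.cos(cy),np.sin(cy)]); ey=np.array([-ex[1],ex[0]])
g=ex*.507+ey*.131
for n in ('w2','top2','scene2'):
    z=load(n); gray=cv2.cvtColor(z['p'],cv2.COLOR_RGB2GRAY)
    u,v=proj(z,[[*g,.104]])[0]; print(n,'pred',u,v)
    w=12 if n=='w2' else 7
    u0,v0=int(round(u)),int(round(v)); p=gray[v0-w:v0+w+1,u0-w:u0+w+1]
    if n!='w2': print(p)
    m=(gray<(150 if n=='w2' else 175)).astype(np.uint8)
    k,l,st,ce=cv2.connectedComponentsWithStats(m[v0-25:v0+26,u0-25:u0+26])
    for i in range(1,k):
        c=ce[i]+[u0-25,v0-25]
        if 4<st[i,4]<400 and np.hypot(*(c-[u,v]))<20:
            P=plane(z,[c],.104)[0]; print(st[i],c,'P',np.round(P,4),'a,b',np.round([P[:2]@ex,P[:2]@ey],4))
z=load('w2');C=cloud(z);ok=z['d']>0
# pin end / lug profile along b from wrist depth
for n in ('w2',):
    m=ok&(C[...,2]>.08)&(C[...,0]>.45)&(C[...,0]<.6)&(C[...,1]<.2)&(C[...,1]>-.05); q=C[m]; a=q[:,:2]@ex;b=q[:,:2]@ey
    for lo in np.arange(.09,.26,.004):
        w=abs(b-lo)<.002
        if w.sum()>2: t=q[w][:,2]; A=a[w&(abs(a-.507)<.03)]; print(round(lo,3),w.sum(),round(t.max(),4),np.round([A.min(),A.max()],4))
```

```text
w2 pred 189.84090579482486 97.9884316327953
[ 27  17  12  12 117] [197.73504274  95.38461538] P [0.5237 0.0122 0.104 ] a,b [0.5085 0.1257]
top2 pred 297.12992701251727 206.09697730784924
[[173 159 138 126 120 120 128 133 133 133 132 130 130 131 123]
 [177 166 169 173 168 159 155 152 149 147 140 135 132 132 130]
 [179 175 197 210 207 200 194 186 181 175 165 152 143 137 138]
 [182 193 221 229 228 225 221 215 207 202 192 177 160 147 149]
 [192 223 239 242 240 236 230 221 211 207 201 183 164 155 156]
 [208 243 251 251 249 244 232 208 183 180 179 165 155 157 159]
 [217 248 253 253 251 245 226 184 152 146 148 149 154 158 159]
 [206 241 250 250 244 231 205 174 153 139 141 151 158 160 159]
 [185 212 224 222 214 200 188 177 163 149 151 159 164 162 155]
 [178 186 190 192 193 193 190 178 160 154 161 168 172 165 148]
 [189 192 196 199 202 203 194 172 153 157 167 175 181 166 139]
 [202 206 210 212 214 210 193 163 150 158 166 174 176 155 125]
 [215 217 218 220 220 211 183 157 153 159 164 167 157 135 113]
 [222 223 225 226 223 206 171 156 157 160 162 155 137 116 107]
 [228 230 232 231 224 194 160 1
[... 550 characters left out ...]
52 246 242 242 246 249 245 222 167]
 [ 66  76 165 249 254 253 238 212 196 203 222 240 247 239 200]
 [ 64  73 153 245 253 250 220 178 169 172 191 227 247 247 229]
 [ 65  74 144 236 252 250 224 189 183 193 207 236 249 249 237]
 [ 64  72 127 222 249 252 246 235 230 231 235 247 250 248 236]
 [ 66  70 114 205 247 253 253 251 249 247 247 247 248 245 238]
 [ 63  66  99 182 243 251 251 248 249 252 253 253 253 251 250]
 [ 67  69  83 155 234 246 245 248 252 253 254 254 254 252 252]]Traceback (most recent call last):
  File "<stdin>", line 22, in <module>
    return umr_minimum(a, axis, None, out, keepdims, initial, where)
ValueError: zero-size array to reduction operation minimum which has no identity
```

```bash
python3 - <<'E'
from h import *
cy=np.radians(-12.55); ex=np.array([np.cos(cy),np.sin(cy)]); ey=np.array([-ex[1],ex[0]])
z=load('scene2'); P=plane(z,[[299.1,184.3]],.104)[0]; print('scene hole',P,P[:2]@ex,P[:2]@ey)
z=load('w2');C=cloud(z);ok=z['d']>0
m=ok&(C[...,2]>.08)&(C[...,0]>.45)&(C[...,0]<.6)&(C[...,1]<.2)&(C[...,1]>-.05); q=C[m]; a=q[:,:2]@ex;b=q[:,:2]@ey
for lo in np.arange(.09,.26,.003):
    w=(abs(b-lo)<.0015)&(abs(a-.507)<.03)
    if w.sum()>2: t=q[w][:,2]; A=a[w]; print(round(lo,3),w.sum(),round(t.max(),4),np.round([A.min(),A.max(),A[t>t.max()-.002].mean()],4))
# pin edges in wrist gray at rows near hole
g=cv2.cvtColor(z['p'],cv2.COLOR_RGB2GRAY)
for u in (180,215,230): print(u,g[65:130,u].tolist())
E
python3 - <<'E'
import sys; sys.path.insert(0,'.')
from h import *
z=load('w2'); a=z['p'][40:160,0:260,::-1]; cv2.imwrite('pics/w2c.png',cv2.resize(a,None,fx=3,fy=3,interpolation=cv2.INTER_CUBIC))
a=z['p'][0:100,460:640,::-1]; cv2.imwrite('pics/w2d.png',cv2.resize(a,None,fx=4,fy=4,interpolation=cv2.INTER_CUBIC))
E
```

```text
scene hole [0.52202151 0.01152958 0.104     ] 0.5070434448510853 0.12468494474418765
0.099 350 0.1035 [0.4953 0.5219 0.5085]
0.102 198 0.104 [0.4954 0.5219 0.5083]
0.105 194 0.105 [0.4954 0.522  0.5092]
0.108 191 0.1047 [0.4954 0.522  0.5083]
0.111 195 0.1038 [0.4955 0.5221 0.5082]
0.114 195 0.1048 [0.4955 0.5221 0.5085]
0.117 161 0.1037 [0.4955 0.5221 0.507 ]
0.12 185 0.104 [0.4948 0.5221 0.5083]
0.123 139 0.1029 [0.4942 0.5221 0.5077]
0.126 128 0.1029 [0.4942 0.5222 0.5094]
0.129 169 0.1029 [0.4942 0.5222 0.5097]
0.132 303 0.1041 [0.4943 0.5216 0.5078]
0.135 198 0.1038 [0.4942 0.5217 0.5081]
0.138 193 0.1038 [0.4943 0.5218 0.5084]
0.141 195 0.1044 [0.4944 0.5219 0.5082]
0.144 968 0.1132 [0.4844 0.5323 0.5082]
0.147 359 0.1146 [0.4841 0.5319 0.509 ]
0.15 332 0.1145 [0.4845 0.5321 0.5079]
0.153 339 0.1141 [0.4845 0.5314 0.5083]
0.156 330 0.1137 [0.4846 0.5316 0.5085]
0.159 106 0.1137 [0.4856 0.5316 0.5077]
0.162 457 0.1135 [0.486  0.5306 0.5089]
0.165 540 0.1132 [0.4861 0.537  0.5076]
0.168 378 0.1131 [0.4863 0.5369 0.508 ]
0.171 370 0.113 [0.4863 0.5368 0.5076]
0.174 385 0.1132 [0.4
[... 1181 characters left out ...]
 117, 118, 117, 117, 116, 116, 116, 119]
215 [175, 174, 169, 159, 150, 145, 144, 145, 149, 167, 202, 225, 236, 239, 242, 244, 245, 246, 247, 247, 247, 247, 247, 247, 247, 247, 247, 247, 247, 247, 247, 247, 247, 247, 247, 247, 247, 247, 247, 246, 246, 245, 244, 242, 239, 236, 231, 222, 209, 195, 184, 174, 157, 148, 145, 142, 142, 152, 167, 175, 178, 179, 178, 178, 177]
230 [175, 174, 175, 175, 175, 176, 176, 176, 176, 184, 208, 223, 230, 236, 238, 242, 244, 245, 246, 246, 247, 247, 247, 247, 247, 247, 247, 247, 247, 247, 247, 247, 247, 247, 247, 247, 247, 247, 247, 247, 247, 246, 246, 245, 244, 242, 239, 234, 226, 215, 199, 186, 181, 178, 179, 179, 178, 177, 178, 178, 178, 177, 177, 177, 178]
```

View pics/w2c.png

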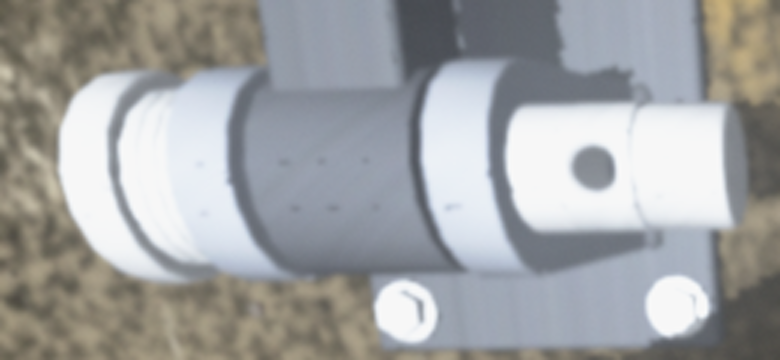

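View pics/w2d.png

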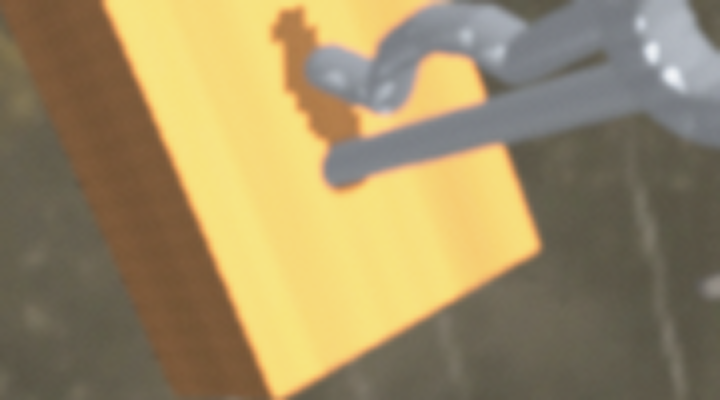

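Wrist and scene views agree on the hole: a≈0.508, b≈0.1252. That fits 11.5 mm of spacers, the pin's free end at b≈0.0975, and the head's face at about 0.238. Now I'll move over the larger clip, the one nearer the robot, for a close look.

send_rows(
  steps=[
    [[0.3,-3,0.9,0.1],[0.6,-6,0.9,0.2],[1,-9.5,0.9,0.3],[1.4,-13,0.9,0.4],[1.8,-17,0.9,0.5],[2.1,-20,0.9,0.54],[2.1,-21.6,0.9,0.54],[2.1,-21.6,0.9,0.54],[2.1,-21.6,0.9,0.54],[2.1,-21.6,0.9,0.54]],
  ],
)

```text
clock: 6.43
tool_pos: [0.457, -0.2617, 0.2695]
orientation: [-0.113, 0.698, -0.698, 0.113]
force: [0.2, 0.4, -0.7]
width: 0.0848
```

Run:
```python
from h import *
s=state(); print({k:np.round(s[k],4) for k in ('clock','tool_pos','force')}); M=R.from_quat(s['orientation']).as_matrix(); print(np.degrees(np.arctan2(*M[1::-1,2])))
snap('wrist','w3')
z=load('w3'); C=cloud(z); ok=z['d']>0
b=ok&(C[...,2]>.05)&(C[...,2]<.2)&(C[...,0]>.47)&(C[...,0]<.55)&(C[...,1]>-.28)&(C[...,1]<-.2)
q=C[b]
for lo in np.arange(.048,.16,.01):
    w=q[(q[:,2]>=lo)&(q[:,2]<lo+.01)]
    if len(w)>5:
        r=cv2.minAreaRect(w[:,:2].astype(np.float32)); print(round(lo,3),len(w),'rect',np.round(r[0],4),np.round(r[1],4),round(r[2],1))
w=q[q[:,2]>.112]; r=cv2.minAreaRect(w[:,:2].astype(np.float32)); print(r,w[:,2].max())
```

```text
{'clock': np.float64(6.4333), 'tool_pos': array([ 0.457 , -0.2617,  0.2695]), 'force': array([ 0.249 ,  0.4354, -0.7056])}
-71.58581289204473
0.128 9 rect [ 0.5168 -0.2438] [0.0355 0.0041] 21.2
0.138 295 rect [ 0.5172 -0.2449] [0.0352 0.008 ] 22.1
0.148 597 rect [ 0.5171 -0.2448] [0.0244 0.0077] 22.4
((0.5172207951545715, -0.24490347504615784), (0.03556984290480614, 0.007983183488249779), 22.22872543334961) 0.15325029055791162
```

View pics/w3.png

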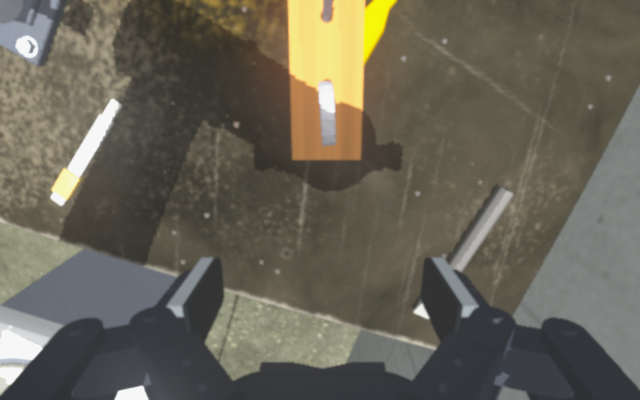

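The clip eye shows at (327,112) in the wrist view. Its centre is at (0.5172, −0.2449), yaw 22.2°, 35.5×8 mm, and its top is at 0.153, all matching the given sizes. I'll align above it, then descend.

send_rows(
  steps=[
    [[3,0.8,0,0.04],[6,1.7,0,0.066],[6,1.7,-1,0.066],[6,1.7,-2,0.066],[6,1.7,-2,0.066],[6,1.7,-2,0.066]],
  ],
)

```text
clock: 6.98
tool_pos: [0.5154, -0.245, 0.249]
orientation: [-0.137, 0.694, -0.694, 0.135]
force: [-0.3, -0.5, -0.2]
width: 0.0847
```

Run:
```python
from h import *
s=state(); print({k:np.round(s[k],4) for k in ('clock','tool_pos','force')}); M=R.from_quat(s['orientation']).as_matrix(); print(np.degrees(np.arctan2(*M[1::-1,2])))
snap('wrist','w4')
z=load('w4'); C=cloud(z); ok=z['d']>0
b=ok&(C[...,2]>.112)&(C[...,2]<.165)&(C[...,0]>.47)&(C[...,0]<.55)&(C[...,1]>-.28)&(C[...,1]<-.2)
w=C[b]; 
if len(w): r=cv2.minAreaRect(w[:,:2].astype(np.float32)); print(r,w[:,2].max())
```

```text
{'clock': np.float64(6.9833), 'tool_pos': array([ 0.5154, -0.245 ,  0.249 ]), 'force': array([-0.3192, -0.4507, -0.1859])}
-67.8379612855641
((0.5184206962585449, -0.244269460439682), (0.03415900096297264, 0.007836108095943928), 22.0201358795166) 0.15292519206118402
```

View pics/w4.png

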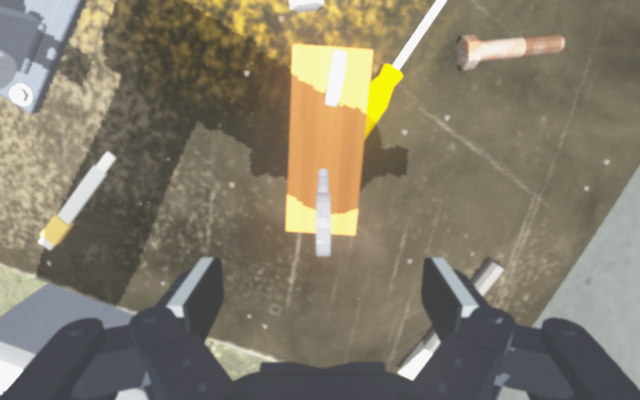

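The eye sits midway between the fingers at column 322. I'll descend and close.

send_rows(
  steps=[
    [[0.25,0.05,-2,0],[0.25,0.05,-4,0],[0.25,0.05,-5,0],[0.25,0.05,-6,0],[0.25,0.05,-6,0],[0.25,0.05,-6,0]],
  ],
)

```text
clock: 7.53
tool_pos: [0.519, -0.2453, 0.1902]
orientation: [0.136, -0.694, 0.694, -0.136]
force: [0.9, -0.2, 0.7]
width: 0.0852
```

send_rows(
  steps=[
    [[0,0,0,0],[0,0,0,0],[0,0,0,0],[0,0,0,0],[0,0,0,0],[0,0,0,0],[0,0,0,0],[0,0,0,0]],
  ],
  fingers=0,
)

```text
clock: 8.2
tool_pos: [0.5189, -0.2449, 0.1901]
orientation: [-0.136, 0.694, -0.694, 0.136]
force: [-1.2, 1.9, 2.0]
width: 0.007
```

Run:
```python
from h import *
s=state(); print({k:np.round(s[k],4) for k in ('clock','tool_pos','force','torque','width')})
snap('scene','scene5')
a=load('scene5')['p'][200:340,320:480,::-1]; cv2.imwrite('pics/s5c.png',cv2.resize(a,None,fx=4,fy=4,interpolation=cv2.INTER_CUBIC))
```

```text
{'clock': np.float64(8.2), 'tool_pos': array([ 0.5189, -0.2449,  0.1901]), 'force': array([-1.21  ,  1.8943,  2.0096]), 'torque': array([0.6202, 0.2692, 0.0286]), 'width': np.float64(0.007)}
```

View pics/s5c.png

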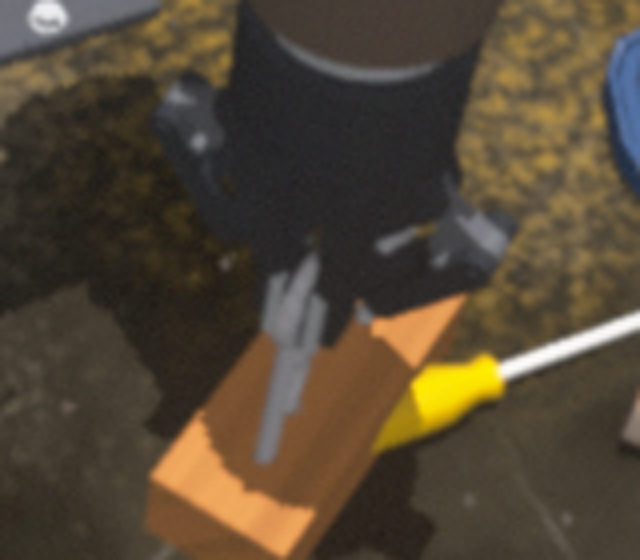

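Gripped: width 7 mm, with the eye between the pads. Lifting straight up.

send_rows(
  steps=[
    [[0,0,0.5,0],[0,0,1.5,0],[0,0,2.5,0],[0,0,4,0],[0,0,6,0],[0,0,9,0],[0,0,12,0],[0,0,15,0],[0,0,15,0],[0,0,15,0]],
  ],
)

```text
clock: 9.08
tool_pos: [0.5194, -0.2454, 0.3433]
orientation: [0.134, -0.693, 0.695, -0.138]
force: [-0.2, 0.2, -1.6]
width: 0.007
```

Run:
```python
from h import *
s=state(); print({k:np.round(s[k],4) for k in ('clock','tool_pos','force','torque','width')})
snap('scene','scene6')
a=load('scene6')['p'][120:340,320:520,::-1]; cv2.imwrite('pics/s6c.png',cv2.resize(a,None,fx=2.7,fy=2.7,interpolation=cv2.INTER_CUBIC))
```

```text
{'clock': np.float64(9.0833), 'tool_pos': array([ 0.5194, -0.2454,  0.3433]), 'force': array([-0.2417,  0.1981, -1.5654]), 'torque': array([0.0268, 0.0741, 0.0037]), 'width': np.float64(0.007)}
```

View pics/s6c.png

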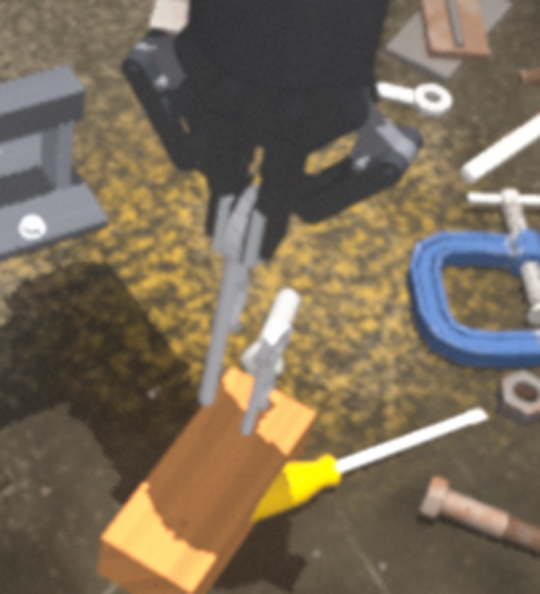

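Clip held and the small one is still in the block. I'll carry it over the cross-hole, turning to align with the pin.

send_rows(
  steps=[
    [[0,2,0,-0.06],[0.1,4.5,0,-0.14],[0.3,7.5,0,-0.23],[0.4,10.5,0,-0.32],[0.5,13.5,0,-0.41],[0.6,16.5,0,-0.5],[0.7,19.5,0,-0.57],[0.8,22.5,0,-0.606],[0.9,24.5,0,-0.606],[0.95,25.5,-0.7,-0.606],[0.95,25.6,-1.7,-0.606],[0.95,25.6,-2.7,-0.606],[0.95,25.6,-3.3,-0.606],[0.95,25.6,-3.3,-0.606],[0.95,25.6,-3.3,-0.606]],
  ],
)

```text
clock: 10.38
tool_pos: [0.5283, 0.0098, 0.3061]
orientation: [-0.077, -0.702, 0.703, 0.079]
force: [0.9, 0.1, 0.2]
width: 0.007
```

Run:
```python
from h import *
s=state(); print({k:np.round(s[k],4) for k in ('clock','tool_pos','force','torque','width')}); M=R.from_quat(s['orientation']).as_matrix(); print(np.degrees(np.arctan2(*M[1::-1,2])),np.round(M[:,1],4))
snap('scene','scene7'); snap('top','top7'); snap('wrist','w7')
a=load('scene7')['p'][60:240,230:400,::-1]; cv2.imwrite('pics/s7c.png',cv2.resize(a,None,fx=3.3,fy=3.3,interpolation=cv2.INTER_CUBIC))
z=load('scene7'); P=s['tool_pos']+np.array([-.0059,.0013,-.181]); print(proj(z,[P,P+[0,0,.05],[.5231,.0121,.104]]))
```

```text
{'clock': np.float64(10.3833), 'tool_pos': array([0.5283, 0.0098, 0.3061]), 'force': array([0.8716, 0.0533, 0.17  ]), 'torque': array([ 0.0163,  0.0063, -0.0158]), 'width': np.float64(0.007)}
-102.67607003395017 [-1.8e-03 -9.0e-04 -1.0e+00]
[[299.06786326 175.78629417]
 [298.2095152  154.18694248]
 [299.43096802 183.8608359 ]]
```

View pics/s7c.png

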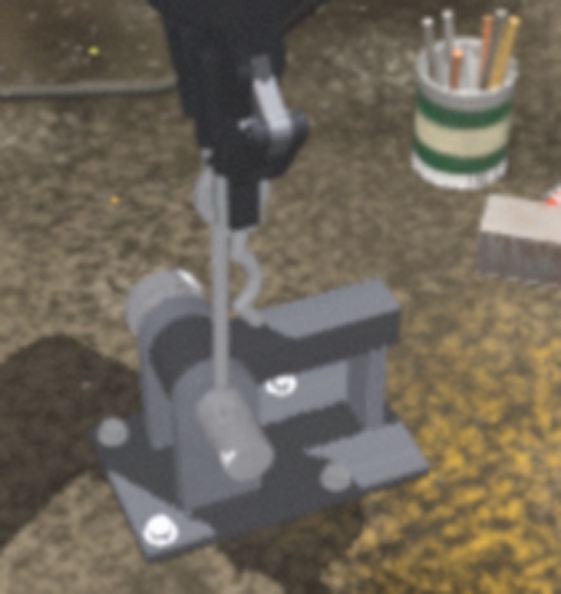

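View pics/w7.png

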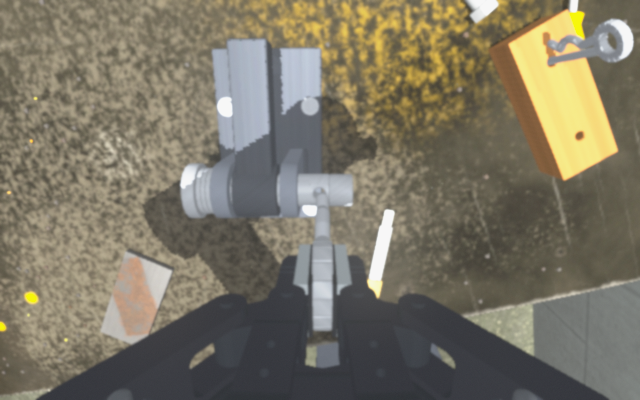

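```bash
cat > leg.py <<'E'
from h import *
cy=np.radians(-12.55); ex=np.array([np.cos(cy),np.sin(cy)]); ey=np.array([-ex[1],ex[0]])
def leg(fn,tcp,pr=True):
    z=load(fn); C=cloud(z); ok=z['d']>0
    rel=C-tcp; a=rel[...,:2]@ex; b=rel[...,:2]@ey
    m=ok&(abs(a+.006)<.011)&(abs(b)<.014)&(rel[...,2]>-.19)&(rel[...,2]<-.085)&(C[...,2]>.108)
    rows=np.where(m.any(1))[0]; out=[]
    for v in rows:
        u=np.where(m[v])[0]; out.append((v,u.min(),u.max(),a[v,u].mean(),b[v,u].mean(),C[v,u,2].mean(),len(u)))
    return np.array(out),z
if __name__=='__main__':
    s=state(); o,z=leg('scene7',s['tool_pos'])
    for r in o[::3]: print(np.round(r,4))
    z=load('scene7'); g=cv2.cvtColor(z['p'],cv2.COLOR_RGB2GRAY)
    for v in range(120,190,4): print(v,g[v,285:310].tolist())
E
python3 leg.py
```

```text
[ 1.320e+02  3.000e+02  3.040e+02  8.000e-04 -2.500e-03  2.215e-01
  5.000e+00]
[ 1.350e+02  2.940e+02  3.040e+02 -4.600e-03 -3.100e-03  2.175e-01
  1.000e+01]
[ 1.380e+02  2.940e+02  3.040e+02 -4.900e-03 -3.400e-03  2.116e-01
  1.000e+01]
[ 1.410e+02  2.940e+02  3.040e+02 -7.700e-03 -2.800e-03  2.058e-01
  6.000e+00]
[ 1.440e+02  2.940e+02  2.980e+02 -1.050e-02 -3.400e-03  2.008e-01
  5.000e+00]
[ 1.470e+02  2.940e+02  3.040e+02 -8.200e-03 -2.900e-03  1.932e-01
  6.000e+00]
[ 1.500e+02  2.940e+02  3.050e+02 -4.500e-03 -2.500e-03  1.852e-01
  1.000e+01]
[ 1.530e+02  2.940e+02  3.040e+02 -5.900e-03 -3.300e-03  1.797e-01
  1.000e+01]
[ 1.560e+02  2.940e+02  3.050e+02 -6.000e-03 -3.100e-03  1.729e-01
  8.000e+00]
[ 1.590e+02  2.940e+02  2.980e+02 -1.170e-02 -3.800e-03  1.688e-01
  5.000e+00]
[ 1.620e+02  2.940e+02  2.980e+02 -1.180e-02 -3.400e-03  1.617e-01
  5.000e+00]
[ 1.650e+02  2.940e+02  2.980e+02 -1.200e-02 -3.100e-03  1.547e-01
  5.000e+00]
[ 1.680e+02  2.950e+02  2.980e+02 -1.130e-02 -3.200e-03  1.477e-01
  4.000e+00]
[ 1.710e+02  2.950e+02  2.980e+02 -1.200e-02 -4.600e-03  1.4
[... 1699 characters left out ...]
9, 148, 137, 108, 91, 83, 80, 76, 74, 75, 73, 74, 74, 74]
172 [86, 99, 113, 116, 120, 121, 118, 119, 121, 127, 139, 151, 149, 139, 121, 115, 111, 111, 106, 100, 88, 78, 71, 72, 73]
176 [117, 118, 122, 119, 120, 119, 118, 116, 116, 122, 138, 147, 147, 139, 126, 119, 119, 116, 114, 115, 115, 112, 103, 102, 116]
180 [116, 116, 117, 117, 117, 125, 136, 149, 155, 156, 156, 156, 156, 153, 153, 149, 142, 135, 125, 118, 115, 116, 114, 124, 135]
184 [116, 115, 116, 119, 129, 140, 146, 146, 150, 152, 155, 152, 146, 148, 149, 149, 145, 142, 141, 136, 130, 119, 117, 124, 133]
188 [114, 115, 117, 115, 117, 121, 129, 137, 143, 147, 148, 152, 153, 151, 148, 149, 149, 147, 145, 145, 139, 134, 126, 117, 120]
```

Run:
```python
from h import *
z=load('w7'); a=z['p'][150:260,260:400,::-1]; cv2.imwrite('pics/w7c.png',cv2.resize(a,None,fx=5.5,fy=5.5,interpolation=cv2.INTER_CUBIC))
P=[.5283,.0098,.3061]
cy=np.radians(-12.55); ex=np.array([np.cos(cy),np.sin(cy)]); ey=np.array([-ex[1],ex[0]])
h=ex*.508+ey*.1255; h2=ex*.507+ey*.1247
print('hole',proj(z,[[*h,.104],[*h2,.104]]))
for da in (-.006,-.0105):
    t=np.array(P[:2])+ex*da
    print(da,'leg z .125,.15,.2',proj(z,[[*t,.125],[*t,.15],[*t,.2]]))
```

```text
hole [[320.43602806 194.82523831]
 [321.40946275 195.98563346]]
-0.006 leg z .125,.15,.2 [[321.83885645 203.05769577]
 [321.8675416  213.92074847]
 [321.94639856 243.74612267]]
-0.0105 leg z .125,.15,.2 [[321.85319918 208.62427076]
 [321.88315883 219.97917283]
 [321.96534263 251.08615244]]
```

View pics/w7c.png

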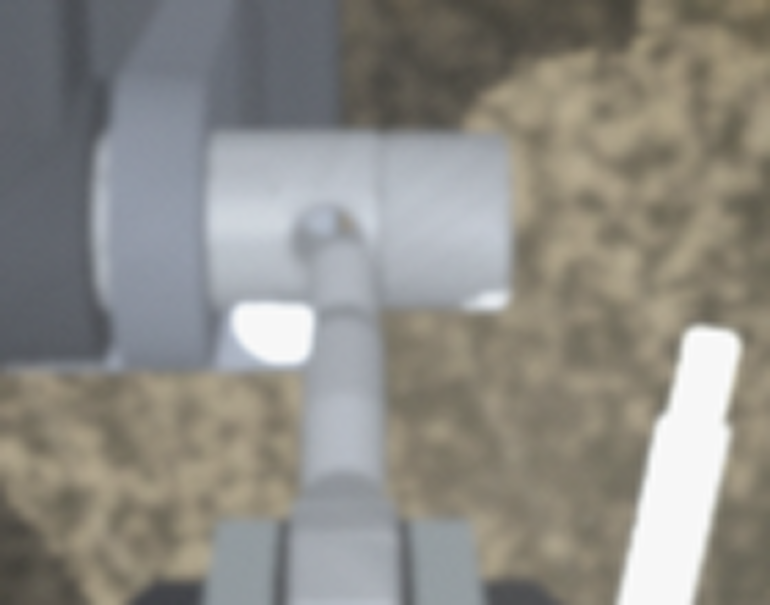

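Run:
```python
from h import *
z=load('w7'); C=cloud(z); P=np.array([.5283,.0098,.3061])
cy=np.radians(-12.55); ex=np.array([np.cos(cy),np.sin(cy)]); ey=np.array([-ex[1],ex[0]])
g=cv2.cvtColor(z['p'],cv2.COLOR_RGB2GRAY)
for v in range(182,250,2):
    r=C[v,322]; print(v,np.round([(r[:2]-P[:2])@ex,(r[:2]-P[:2])@ey,r[2]],4),'|',g[v,308:334].tolist())
```

```text
182 [ 0.0042 -0.0002  0.0995] | [187, 188, 189, 189, 190, 191, 191, 191, 189, 188, 188, 188, 190, 191, 193, 191, 191, 190, 190, 186, 180, 177, 182, 185, 185, 185]
184 [ 0.0029 -0.0002  0.1009] | [192, 191, 191, 196, 198, 197, 196, 196, 195, 193, 193, 193, 195, 196, 196, 196, 196, 196, 194, 190, 182, 178, 184, 187, 189, 190]
186 [ 0.0016 -0.0002  0.1025] | [203, 202, 204, 204, 203, 200, 199, 198, 194, 192, 190, 189, 189, 191, 194, 196, 199, 201, 202, 200, 190, 183, 187, 190, 192, 194]
188 [-0.0008 -0.0002  0.0999] | [210, 211, 210, 208, 204, 198, 190, 184, 180, 181, 180, 179, 171, 163, 168, 179, 193, 202, 207, 204, 196, 189, 190, 192, 193, 193]
190 [-0.0282 -0.0002  0.0071] | [213, 212, 213, 212, 203, 186, 172, 170, 177, 184, 184, 182, 170, 152, 147, 155, 170, 189, 204, 208, 199, 189, 188, 190, 190, 190]
192 [-0.0108 -0.0002  0.0768] | [207, 206, 205, 200, 187, 167, 153, 152, 158, 165, 169, 169, 161, 151, 146, 150, 156, 169, 187, 196, 191, 184, 184, 187, 189, 190]
194 [ 1.350e-02 -1.000e-04  1.676e-01] | [197, 195, 194, 189, 176, 160, 149, 147, 148, 153, 157, 162, 167, 169, 170, 169, 
[... 3891 characters left out ...]
49, 149, 149, 150, 148, 149, 148, 144, 135, 133]
242 [ 0.0163 -0.      0.2475] | [141, 147, 152, 155, 153, 152, 151, 153, 152, 153, 152, 154, 154, 155, 154, 154, 153, 152, 152, 152, 150, 150, 148, 145, 139, 140]
244 [ 0.0167 -0.      0.2504] | [147, 144, 137, 129, 133, 142, 148, 149, 151, 152, 152, 152, 153, 153, 154, 154, 155, 155, 155, 154, 154, 152, 148, 142, 130, 125]
246 [ 0.0167 -0.      0.2523] | [151, 144, 126, 109, 122, 145, 156, 159, 160, 160, 160, 160, 161, 162, 164, 164, 163, 164, 165, 164, 164, 164, 160, 149, 126, 110]
248 [ 0.0165 -0.      0.2536] | [152, 142, 122, 109, 130, 154, 165, 168, 169, 169, 169, 168, 169, 170, 170, 170, 169, 169, 168, 168, 169, 168, 168, 159, 135, 112]
```

In the wrist view the bow hides the tip. The scene view shows the leg centre at column 296.4 while the hole is at 299.1, so the leg is about 4.5 mm short along a. From the wrist view the hole is about 1 mm toward +b. I'll correct and look again.

send_rows(
  steps=[
    [[0.25,0,0,0],[0.48,0,0,0],[0.48,0,0,0],[0.48,0,0,0]],
  ],
)

```text
clock: 10.87
tool_pos: [0.5335, 0.0109, 0.307]
orientation: [0.078, 0.703, -0.703, -0.078]
force: [0.0, 0.1, -1.4]
width: 0.0072
```

Run:
```python
from h import *
from leg import *
s=state(); print({k:np.round(s[k],4) for k in ('clock','tool_pos','force','torque','width')})
snap('scene','scene8'); snap('wrist','w8')
o,z=leg('scene8',s['tool_pos']+np.r_[-.005*ex,0])
for r in o[::3]: print(np.round(r,4))
g=cv2.cvtColor(z['p'],cv2.COLOR_RGB2GRAY)
for v in range(156,196,3): print(v,g[v,288:314].tolist())
T=s['tool_pos'];print('TCP a,b',T[:2]@ex,T[:2]@ey)
a=z['p'][120:220,250:350,::-1]; cv2.imwrite('pics/s8c.png',cv2.resize(a,None,fx=6,fy=6,interpolation=cv2.INTER_CUBIC))
a=load('w8')['p'][150:260,260:400,::-1]; cv2.imwrite('pics/w8c.png',cv2.resize(a,None,fx=5.5,fy=5.5,interpolation=cv2.INTER_CUBIC))
```

```text
{'clock': np.float64(10.8667), 'tool_pos': array([0.5335, 0.0109, 0.307 ]), 'force': array([ 0.017 ,  0.0904, -1.3654]), 'torque': array([-0.0382,  0.0155,  0.0314]), 'width': np.float64(0.0072)}
[1.300e+02 3.030e+02 3.030e+02 4.800e-03 5.000e-04 2.211e-01 1.000e+00]
[ 1.330e+02  2.960e+02  3.030e+02 -2.400e-03 -1.400e-03  2.186e-01
  7.000e+00]
[ 1.360e+02  2.960e+02  3.040e+02 -1.700e-03 -2.000e-03  2.126e-01
  8.000e+00]
[ 1.390e+02  2.970e+02  3.000e+02 -4.700e-03 -3.200e-03  2.083e-01
  4.000e+00]
[ 1.420e+02  2.970e+02  3.000e+02 -4.700e-03 -2.700e-03  2.015e-01
  4.000e+00]
[ 1.45e+02  2.97e+02  3.00e+02 -4.90e-03 -2.60e-03  1.95e-01  4.00e+00]
[ 1.480e+02  2.970e+02  3.000e+02 -5.100e-03 -2.700e-03  1.888e-01
  4.000e+00]
[ 1.510e+02  2.970e+02  3.040e+02 -2.200e-03 -2.100e-03  1.807e-01
  6.000e+00]
[ 1.540e+02  2.970e+02  3.000e+02 -5.400e-03 -2.400e-03  1.755e-01
  4.000e+00]
[ 1.570e+02  2.970e+02  3.000e+02 -5.800e-03 -2.800e-03  1.692e-01
  4.000e+00]
[ 1.600e+02  2.970e+02  3.000e+02 -6.000e-03 -2.900e-03  1.626e-01
  4.000e+00]
[ 1.630e+02  2.970e+02  3.000e+02 -6.100
[... 1465 characters left out ...]
29, 139, 145, 146, 149, 153, 155, 152, 147, 148, 149, 151, 145, 142, 137, 130, 122, 115, 115, 121, 131, 133, 137, 136, 136]
186 [116, 121, 130, 136, 140, 142, 144, 149, 151, 147, 146, 148, 148, 145, 144, 143, 139, 133, 124, 119, 121, 132, 135, 133, 132, 132]
189 [114, 113, 117, 129, 150, 147, 146, 145, 146, 145, 146, 147, 149, 149, 147, 145, 142, 139, 136, 129, 115, 99, 89, 77, 72, 74]
192 [111, 111, 114, 114, 118, 129, 141, 153, 160, 174, 166, 155, 158, 153, 149, 149, 146, 143, 140, 138, 131, 123, 104, 84, 74, 73]
195 [109, 110, 110, 110, 114, 116, 129, 162, 197, 223, 235, 241, 245, 245, 244, 237, 192, 152, 144, 145, 142, 144, 140, 129, 101, 81]
TCP a,b 0.5183751907734415 0.1265587317320484
```

View pics/s8c.png

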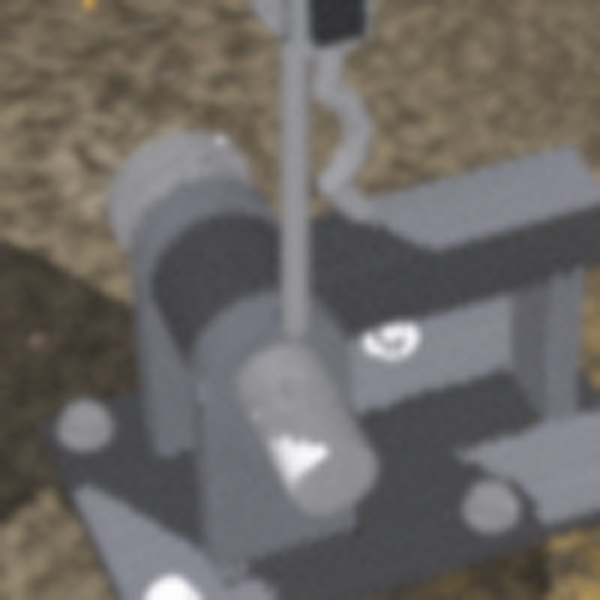

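View pics/w8c.png

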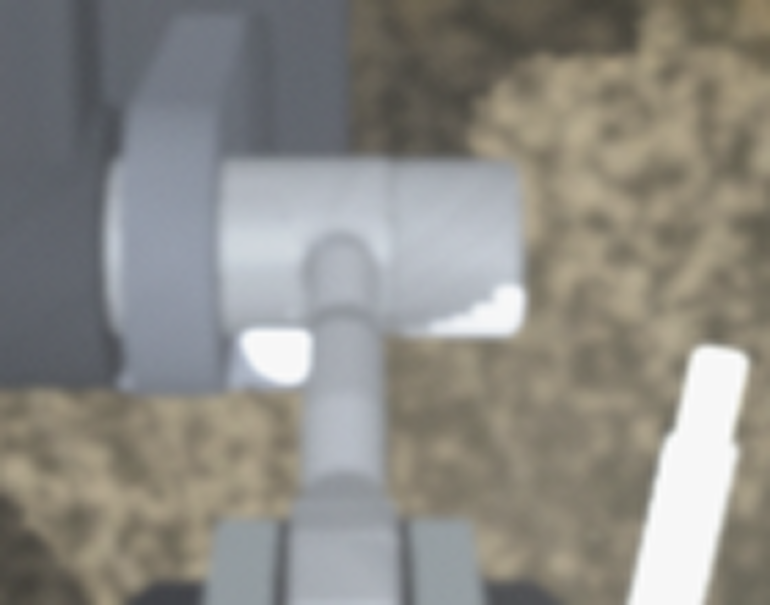

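Leg column 298.7 now matches the hole column, about 299. In the wrist crop the hole centre (~338) is within 1 px of the clip's line (344). I'll nudge 0.5 mm along +b and descend, feeling for contact.

send_rows(
  steps=[
    [[0.03,0.05,-0.4,0],[0.03,0.05,-0.8,0],[0.03,0.05,-1.2,0],[0.03,0.05,-1.6,0],[0.03,0.05,-1.6,0]],
  ],
)

```text
clock: 11.38
tool_pos: [0.533, 0.0113, 0.2896]
orientation: [-0.077, -0.703, 0.703, 0.078]
force: [-0.4, -0.1, -1.4]
width: 0.007
```

send_rows(
  steps=[
    [[0,0,-0.2,0],[0,0,-0.4,0],[0,0,-0.5,0],[0,0,-0.5,0]],
  ],
)

```text
clock: 11.72
tool_pos: [0.5335, 0.0114, 0.2857]
orientation: [-0.077, -0.703, 0.703, 0.078]
force: [0.4, -0.0, -0.4]
width: 0.0069
```

send_rows(
  steps=[
    [[0,0,-0.1,0],[0,0,-0.2,0],[0,0,-0.3,0],[0,0,-0.3,0]],
  ],
)

```text
clock: 12.05
tool_pos: [0.5335, 0.0114, 0.2827]
orientation: [-0.077, -0.703, 0.703, 0.078]
force: [-0.0, 0.3, -1.3]
width: 0.0074
```

send_rows(
  steps=[
    [[0,0,-0.1,0],[0,0,-0.2,0],[0,0,-0.3,0],[0,0,-0.3,0]],
  ],
)

```text
clock: 12.38
tool_pos: [0.5334, 0.0114, 0.2796]
orientation: [-0.077, -0.703, 0.703, 0.078]
force: [0.4, 0.5, -0.3]
width: 0.0071
```

send_rows(
  steps=[
    [[0,0,-0.1,0],[0,0,-0.2,0],[0,0,-0.3,0],[0,0,-0.3,0]],
  ],
)

```text
clock: 12.72
tool_pos: [0.5335, 0.0114, 0.2766]
orientation: [-0.077, -0.703, 0.703, 0.078]
force: [-0.1, 0.7, -0.8]
width: 0.0071
```

Run:
```python
from h import *
s=state(); print({k:np.round(s[k],4) for k in ('clock','tool_pos','force','torque','width')})
snap('scene','scene9')
z=load('scene9')
a=z['p'][100:220,240:350,::-1]; cv2.imwrite('pics/s9c.png',cv2.resize(a,None,fx=5,fy=5,interpolation=cv2.INTER_CUBIC))
```

```text
{'clock': np.float64(12.7167), 'tool_pos': array([0.5335, 0.0114, 0.2766]), 'force': array([-0.0685,  0.7238, -0.8206]), 'torque': array([-0.0003,  0.0287, -0.0799]), 'width': np.float64(0.0071)}
```

View pics/s9c.png

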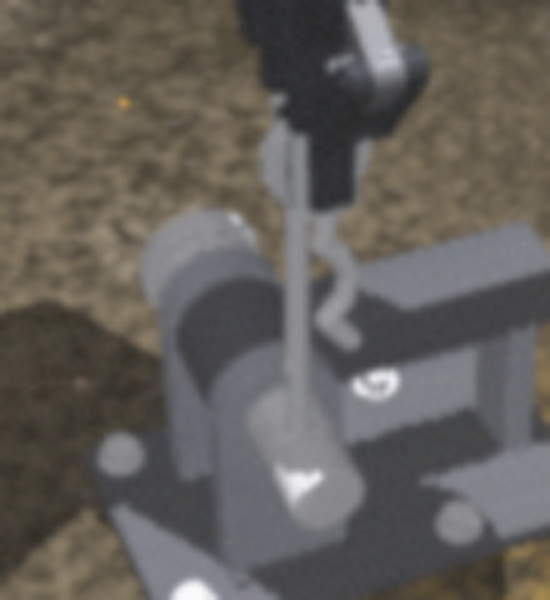

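The leg runs into the pin at (297,435) in the crop, with the tip 8 mm below the pin's top and no force, so it has entered the hole. Carrying on down in checked steps.

send_rows(
  steps=[
    [[0,0,-0.2,0],[0,0,-0.4,0],[0,0,-0.6,0],[0,0,-0.6,0]],
  ],
)

```text
clock: 13.1
tool_pos: [0.5333, 0.0114, 0.2703]
orientation: [-0.077, -0.703, 0.703, 0.078]
force: [0.3, 0.5, -0.3]
width: 0.0073
```

send_rows(
  steps=[
    [[0,0,-0.2,0],[0,0,-0.4,0],[0,0,-0.6,0],[0,0,-0.6,0]],
  ],
)

```text
clock: 13.43
tool_pos: [0.5333, 0.0114, 0.2643]
orientation: [-0.077, -0.703, 0.703, 0.078]
force: [0.6, 0.1, -0.3]
width: 0.0071
```

send_rows(
  steps=[
    [[0,0,-0.2,0],[0,0,-0.4,0],[0,0,-0.6,0],[0,0,-0.6,0]],
  ],
)

```text
clock: 13.77
tool_pos: [0.5333, 0.0114, 0.2584]
orientation: [-0.077, -0.703, 0.703, 0.078]
force: [0.4, -0.8, -0.7]
width: 0.0073
```

send_rows(
  steps=[
    [[0,0,-0.2,0],[0,0,-0.4,0],[0,0,-0.6,0],[0,0,-0.6,0]],
  ],
)

```text
clock: 14.1
tool_pos: [0.5333, 0.0113, 0.2524]
orientation: [-0.077, -0.703, 0.703, 0.078]
force: [0.3, -0.6, -0.4]
width: 0.0072
```

send_rows(
  steps=[
    [[0,0,-0.3,0],[0,0,-0.6,0],[0,0,-0.9,0],[0,0,-1.2,0],[0,0,-1.5,0],[0,0,-1.5,0]],
  ],
)

```text
clock: 14.6
tool_pos: [0.5332, 0.0113, 0.237]
orientation: [-0.077, -0.703, 0.703, 0.078]
force: [-0.9, 0.7, -1.6]
width: 0.007
```

Run:
```python
from h import *
s=state(); print({k:np.round(s[k],4) for k in ('clock','tool_pos','force','torque','width')})
snap('scene','scene10')
z=load('scene10')
a=z['p'][100:220,240:350,::-1]; cv2.imwrite('pics/s10c.png',cv2.resize(a,None,fx=5,fy=5,interpolation=cv2.INTER_CUBIC))
```

```text
{'clock': np.float64(14.6), 'tool_pos': array([0.5332, 0.0113, 0.237 ]), 'force': array([-0.9088,  0.7145, -1.5611]), 'torque': array([ 0.0354,  0.0378, -0.0038]), 'width': np.float64(0.007)}
```

View pics/s10c.png

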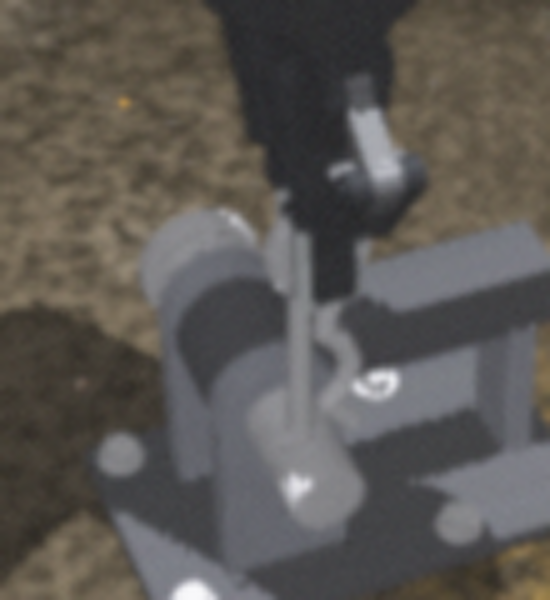

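The leg is through and the bow tip at (340,415) is about to meet the pin. Pushing down in small checked steps.

send_rows(
  steps=[
    [[0,0,-0.2,0],[0,0,-0.4,0],[0,0,-0.6,0],[0,0,-0.8,0],[0,0,-0.8,0]],
  ],
)

```text
clock: 15.07
tool_pos: [0.534, 0.0114, 0.2309]
orientation: [-0.078, -0.703, 0.703, 0.077]
force: [-1.7, 0.5, 3.9]
width: 0.0074
```

send_rows(
  steps=[
    [[0,0,-0.2,0],[0,0,-0.4,0],[0,0,-0.6,0],[0,0,-0.6,0]],
  ],
)

```text
clock: 15.4
tool_pos: [0.5343, 0.0113, 0.2281]
orientation: [-0.078, -0.703, 0.703, 0.076]
force: [-6.5, 0.6, 18.4]
width: 0.0069
```

send_rows(
  steps=[
    [[0,0,-0.2,0],[0,0,-0.4,0],[0,0,-0.6,0],[0,0,-0.6,0]],
  ],
)

```text
clock: 15.73
tool_pos: [0.5339, 0.0114, 0.2207]
orientation: [0.078, 0.703, -0.703, -0.076]
force: [-3.0, 0.7, 8.9]
width: 0.0073
```

send_rows(
  steps=[
    [[0,0,-0.2,0],[0,0,-0.4,0],[0,0,-0.6,0],[0,0,-0.6,0]],
  ],
)

```text
clock: 16.07
tool_pos: [0.5336, 0.0114, 0.2131]
orientation: [0.078, 0.703, -0.703, -0.077]
force: [-1.9, -1.3, 3.8]
width: 0.0071
```

Force peaked at 18 N as the bow spread, then fell. Continuing.

send_rows(
  steps=[
    [[0,0,-0.2,0],[0,0,-0.4,0],[0,0,-0.4,0]],
  ],
)

```text
clock: 16.32
tool_pos: [0.5336, 0.0114, 0.2087]
orientation: [0.078, 0.703, -0.703, -0.077]
force: [-1.1, 0.7, 1.1]
width: 0.0067
```

send_rows(
  steps=[
    [[0,0,-0.2,0],[0,0,-0.3,0],[0,0,-0.3,0]],
  ],
)

```text
clock: 16.57
tool_pos: [0.5335, 0.0114, 0.2051]
orientation: [-0.078, -0.703, 0.703, 0.077]
force: [-1.7, -0.6, 3.4]
width: 0.0072
```

send_rows(
  steps=[
    [[0,0,-0.1,0],[0,0,-0.2,0],[0,0,-0.2,0]],
  ],
)

```text
clock: 16.82
tool_pos: [0.5332, 0.0114, 0.202]
orientation: [0.077, 0.703, -0.703, -0.078]
force: [-0.9, -0.1, -0.7]
width: 0.0068
```

Run:
```python
from h import *
s=state(); print({k:np.round(s[k],4) for k in ('clock','tool_pos','force','torque','width')})
snap('scene','scene11')
z=load('scene11')
a=z['p'][100:220,240:350,::-1]; cv2.imwrite('pics/s11c.png',cv2.resize(a,None,fx=5,fy=5,interpolation=cv2.INTER_CUBIC))
```

```text
{'clock': np.float64(16.8167), 'tool_pos': array([0.5332, 0.0114, 0.202 ]), 'force': array([-0.8609, -0.1111, -0.6897]), 'torque': array([0.0087, 0.0641, 0.0172]), 'width': np.float64(0.0068)}
```

View pics/s11c.png

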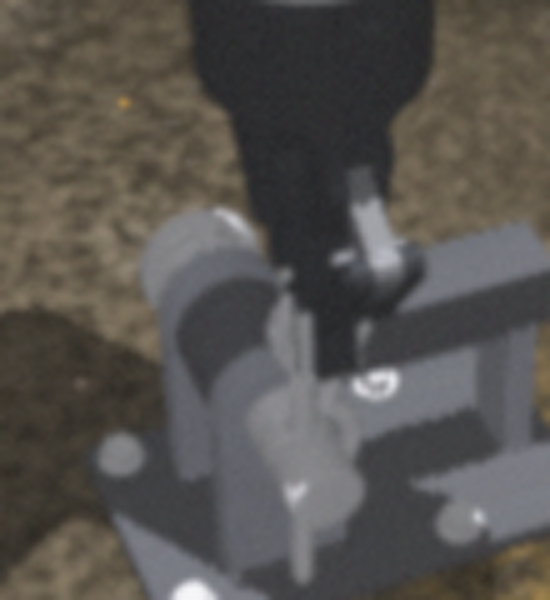

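Tip is visible below the pin. Pressing gently down to feel the root's stop.

send_rows(
  steps=[
    [[0,0,-0.1,0],[0,0,-0.2,0],[0,0,-0.2,0]],
  ],
)

```text
clock: 17.12
tool_pos: [0.5333, 0.0114, 0.2002]
orientation: [-0.077, -0.703, 0.703, 0.078]
force: [0.0, 0.2, -2.0]
width: 0.007
```

send_rows(
  steps=[
    [[0,0,-0.1,0],[0,0,-0.2,0],[0,0,-0.2,0]],
  ],
)

```text
clock: 17.37
tool_pos: [0.5333, 0.0113, 0.1986]
orientation: [-0.077, -0.703, 0.703, 0.078]
force: [-1.2, 0.1, -0.2]
width: 0.0071
```

send_rows(
  steps=[
    [[0,0,-0.1,0],[0,0,-0.2,0],[0,0,-0.2,0]],
  ],
)

```text
clock: 17.62
tool_pos: [0.5334, 0.0113, 0.1978]
orientation: [-0.077, -0.703, 0.703, 0.077]
force: [-3.9, 1.3, 5.9]
width: 0.0072
```

Run:
```python
from h import *
s=state(); print({k:np.round(s[k],4) for k in ('clock','tool_pos','force','torque','width')})
snap('scene','scene12'); snap('wrist','w12')
z=load('scene12')
a=z['p'][120:230,250:350,::-1]; cv2.imwrite('pics/s12c.png',cv2.resize(a,None,fx=5.4,fy=5.4,interpolation=cv2.INTER_CUBIC))
P=np.array([.5333,.0113,.11]); 
cy=np.radians(-12.55); ex=np.array([np.cos(cy),np.sin(cy)]); ey=np.array([-ex[1],ex[0]])
h=ex*.5075+ey*.125
print('exp tip pix for z=.02,.0175', proj(z,[[*h,.02],[*h,.0175],[*h,.03]]))
C=cloud(z)
for u in (299,300,301):
  for v in range(196,226,2): print(u,v,np.round(C[v,u],4), end=';')
  print()
```

```text
{'clock': np.float64(17.6167), 'tool_pos': array([0.5334, 0.0113, 0.1978]), 'force': array([-3.9442,  1.335 ,  5.8513]), 'torque': array([0.1565, 1.2248, 0.0097]), 'width': np.float64(0.0072)}
exp tip pix for z=.02,.0175 [[300.5562019  215.54975611]
 [300.59197239 216.42275571]
 [300.41186259 212.02341157]]
299 196 [ 0.5099 -0.0061  0.0967];299 198 [ 0.5074 -0.0097  0.0963];299 200 [ 0.5061 -0.0116  0.0936];299 202 [ 0.5066 -0.0105  0.0872];299 204 [ 0.5062 -0.0108  0.0826];299 206 [0.5205 0.0126 0.0473];299 208 [ 0.194  -0.5146  0.7291];299 210 [0.5211 0.014  0.0345];299 212 [0.5198 0.0123 0.0314];299 214 [0.5192 0.0117 0.0266];299 216 [0.5196 0.0126 0.0198];299 218 [0.5221 0.017  0.0082];299 220 [0.5196 0.0132 0.0077];299 222 [ 0.5203  0.0147 -0.    ];299 224 [ 0.5197  0.0141 -0.0049];
300 196 [ 0.5109 -0.0077  0.0975];300 198 [ 0.5092 -0.0101  0.0955];300 200 [ 0.5081 -0.0117  0.0925];300 202 [ 0.5084 -0.0108  0.0864];300 204 [ 0.5099 -0.0082  0.0779];300 206 [0.522  0.0115 0.0473];300 208 [0.5209 0.01   0.0438];300 210 [0.5213 0.0109 0.0372];300 212 [0.5208 0.0104 0.0324];300 214 [0.5206 0.0104 0.027 ];300 216 [0.5201 0.0099 0.022 ];300 218 [0.5232 0.0152 0.0092];300 220 [0.5216 0.0129 0.0067];300 222 [0.5209 0.0121 0.002 ];300 224 [ 0.5207  0.0121 -0.0037];
301 196 [ 0.512  -0.0091  0.098 ];301 198 [ 0.5111 -0.0104  0.0947];301 200 [ 0.5096 -0.0125  0.0922];301 202 [ 0.51   -0.0116  0.0862];301 204 [ 0.5101 -0.0112  0.0805];301 206 [0.5236 0.0105 0.0471];301 208 [0.5229 0.0097 0.0428];301 210 [0.5226 0.0095 0.0377];301 212 [0.523  0.0104 0.0309];301 214 [0.5228 0.0104 0.0255];301 216 [0.5222 0.0097 0.0208];301 218 [0.5251 0.0146 0.0086];301 220 [0.5227 0.0111 0.0076];301 222 [5.233e-01 1.230e-02 2.000e-04];301 224 [ 0.5219  0.0103 -0.0028];
```

View pics/s12c.png

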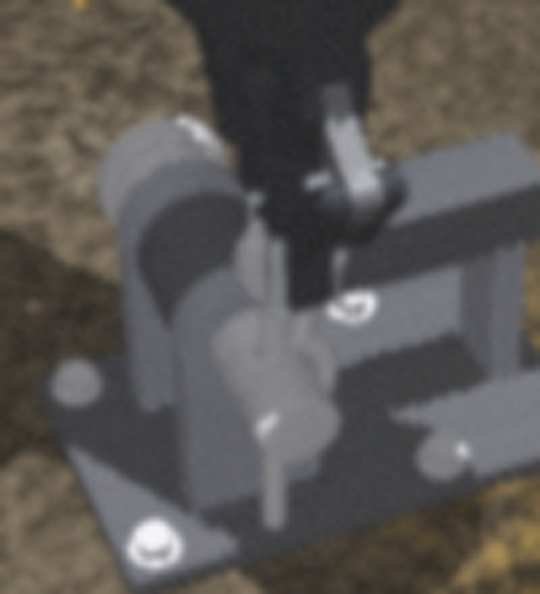

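View pics/w12.png

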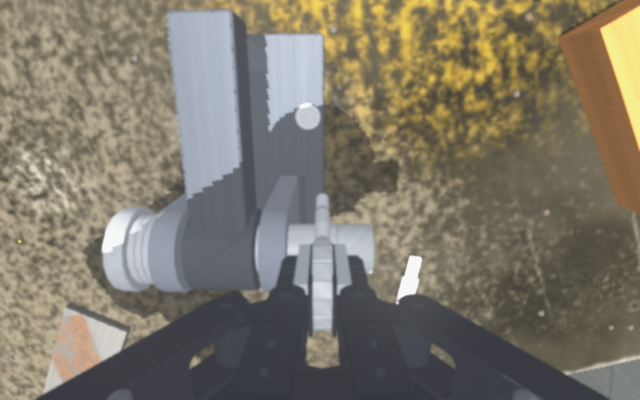

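The tip shows at about (300,217), z≈0.018, and the root's stop was felt at 6 N. Both say home. Releasing and retreating straight up.

send_rows(
  steps=[
    [[0,0,0.1,0],[0,0,0.1,0],[0,0,0.1,0],[0,0,0.1,0]],
  ],
  fingers=4,
)

```text
clock: 18.05
tool_pos: [0.5339, 0.0114, 0.1979]
orientation: [0.078, 0.703, -0.703, -0.077]
force: [-0.3, -0.7, -0.1]
width: 0.0398
```

send_rows(
  steps=[
    [[0,0,1.5,0],[0,0,3,0],[0,0,5,0],[0,0,8,0],[-3,0,11,0],[-6,0,12,0],[-9,0,12,0],[-10,0,12,0],[-10,0,12,0]],
  ],
)

```text
clock: 18.8
tool_pos: [0.4315, 0.0111, 0.3185]
orientation: [0.078, 0.703, -0.702, -0.077]
force: [0.1, 0.6, 1.0]
width: 0.0403
```

Run:
```python
from h import *
s=state(); print({k:np.round(s[k],4) for k in ('clock','tool_pos','force','width')})
snap('scene','scene13'); snap('wrist','w13'); snap('top','top13')
z=load('scene13')
a=z['p'][110:350,240:480,::-1]; cv2.imwrite('pics/s13c.png',cv2.resize(a,None,fx=2.4,fy=2.4,interpolation=cv2.INTER_CUBIC))
a=z['p'][120:230,250:350,::-1]; cv2.imwrite('pics/s13d.png',cv2.resize(a,None,fx=5.4,fy=5.4,interpolation=cv2.INTER_CUBIC))
for n in ('scene13','w13'):
    z=load(n); C=cloud(z); m=(z['d']>0)&(C[...,2]>.128)&(C[...,2]<.175)&(abs(C[...,0]-.53)<.04)&(abs(C[...,1]-.01)<.03)
    w=C[m]; print(n,len(w)); 
    if len(w): r=cv2.minAreaRect(w[:,:2].astype(np.float32)); print(r,w[:,2].max())
```

```text
{'clock': np.float64(18.8), 'tool_pos': array([0.4315, 0.0111, 0.3185]), 'force': array([0.1406, 0.6097, 0.9764]), 'width': np.float64(0.0403)}
scene13 238
((0.5305089354515076, 0.011212016455829144), (0.011714709922671318, 0.03589492291212082), 77.6784439086914) 0.15976667726333027
w13 872
((0.5309956669807434, 0.011221317574381828), (0.008416353724896908, 0.035129059106111526), 77.57887268066406) 0.16128322547856533
```

View pics/s13c.png

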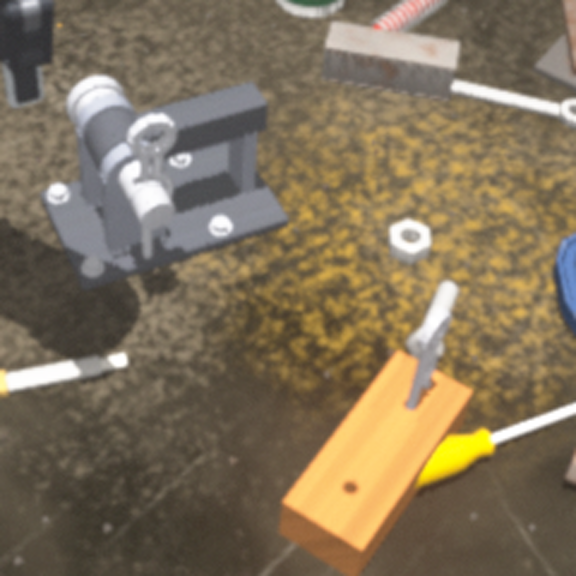

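View pics/s13d.png

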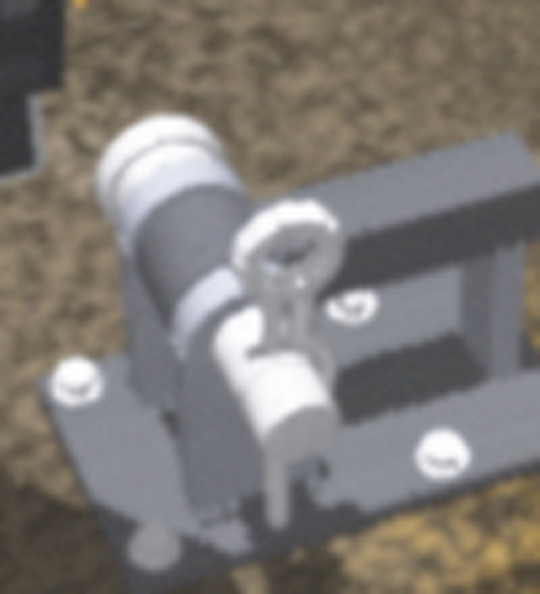

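View pics/w13.png

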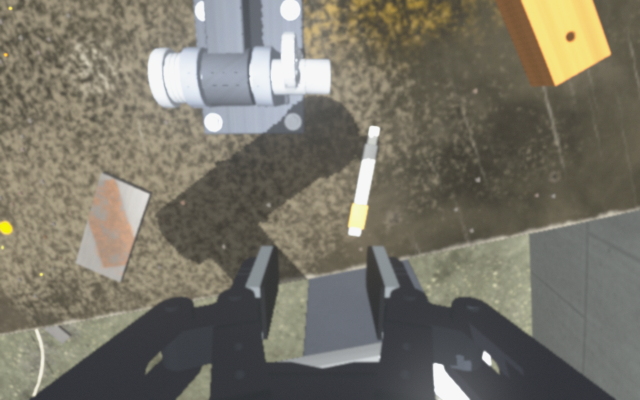

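The clip stands home: eye top at z≈0.160, tip below the pin at (278,520), bow curling under at (322,465). The small clip is still in the block. I'll check that the pin hasn't crept, then hand in.

Run:
```python
from h import *
cy=np.radians(-12.55); ex=np.array([np.cos(cy),np.sin(cy)]); ey=np.array([-ex[1],ex[0]])
for n in ('w2','w13','scene13'):
    z=load(n);C=cloud(z); m=(z['d']>0)&(C[...,2]>.085)&(C[...,2]<.12); a=C[...,:2]@ex; b=C[...,:2]@ey
    h=m&(abs(a-.508)<.02)&(b>.215)&(b<.3); e=m&(abs(a-.508)<.006)&(b<.14)&(b>.05)&(C[...,2]>.095)
    hh=h&(C[...,2]>.1125); ll=m&(C[...,2]>.1125)&(abs(a-.508)<.01)&(b<.222)&(b>.19)
    print(n,'head outer b',np.percentile(b[h],99),'head inner',np.percentile(b[hh],2),'lug outer',b[ll].max(),'pin end b',np.percentile(b[e],1))
s=state(); print(s['clock'],np.round(s['force'],1))
job_done()
```

```text
w2 head outer b 0.2379641919270027 head inner 0.22742960242972363 lug outer 0.2139752402810838 pin end b 0.09871116277819895
w13 head outer b 0.23778282238125842 head inner 0.22760858446522067 lug outer 0.21376589067272256 pin end b 0.09924528994050168
scene13 head outer b 0.23882495546274338 head inner 0.22622028231051705 lug outer 0.21351803403941896 pin end b 0.09850310340776833
18.95 [ 0.3 -0.3  0.6]
the job is handed in; nothing more can be done
```

The pin is home, the larger R-clip is through its cross-hole and closed under it, and the smaller clip still stands in the block. I handed the job in at about 19 s.

- **Pin:** I pushed the head with closed fingers. It slid at about 8 N, then stalled while the force rose to 26 N, which I took as the stop. The head's position stayed within 1 mm from then to the end. The spacers measured about 11.5 mm.
- **Clip:** The leg entered the hole with no measurable contact force. The highest wrist reading at a check was about 20 N (18 N of it vertical), as the bow spread. After that the force fell to about zero, and I felt the root's stop at 6 N.
- **Last checks:** The eye's top is at about 0.160 m, so the tip is about 0.016 to 0.018 m above the bench, which matches the root resting on the pin. The scene picture shows the bow curled under the pin, though I judged that by eye. The gripper was clear of everything.
- **Disagreements:** I gripped the eye about 3 to 4 mm off its centre, and the scene camera showed the leg tip about 4.5 mm out along the clevis's x. I corrected this before going down. The cameras placed the hole up to 2 mm apart, within their calibration.

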